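# Put the two chisels back in the bench rack

### The arm

A 6-joint arm with a two-finger parallel gripper is mounted at the origin on a cart in front of the work surface, level with it; the furniture and walls round the work are solid. World frame = base frame: x ahead of the robot, y to its left, z up, the work surface at z = 0. Lengths are in m, angles in rad, forces in N, time in s.
With the tool pointing down it reaches from about 0.35 to 0.775 m from the base axis. Payload 7.3 kg.
Tool frame: the origin (TCP) lies midway between the tips of the shut fingers; the grasp point (between the pads) lies 19 mm behind it; z points along the fingers, y is the line along which they close (so a half turn about z gives the same grasp; the last joint's range is limited). The gripper opens to 92 mm and grips with 3 to 60 N. Pads are 19 mm wide; open, the fingers measure 130 mm over their backs; the gripper's body (75 mm by 190 mm) begins 47 mm behind the grasp point.
Start: joints at [0.957, 0.342, 1.524, -0, 1.275, -0.146], TCP at [0.237, 0.469, 0.227] pointing down, gripper open.
Joint ranges: [-2.53, 2.53], [-0.77, 2.02], [0.04, 2.7], [-1, 4.14], [0.28, 2.66], [-3.11, 3.11]. Speed limits (rad/s): [2.57, 2.57, 3.14, 3.14, 3.14, 3.14].

### API

Orientations are given as [roll, pitch, yaw] about the fixed x, y, z axes, in that order (R = Rz(yaw) Ry(pitch) Rx(roll)).
In Python, from cell import robot, read_camera, camera_params, nets gives the robot as it stands. The module is installed in compiled form; this text tells all that it offers.
- The arm moves only by the tool step_arm, never from a script. Its argument "steps" is a list of rows, each an object of numbers: "x", "y", "z": the shift along the tool's x, y, z as a fraction of full scale; "rx", "ry", "rz": the turn, a rotation vector about the tool's x, y, z as a fraction of full scale; "claw": the opening, from -1 (shut) to 1 (fully open). In form: [{"x": .., "y": .., "z": .., "rx": .., "ry": .., "rz": .., "claw": ..}, ...]. A call has 1 to 12 rows; each row is the pose to reach, as a shift and turn from the pose commanded when the call began, along the tool's axes at that moment; what a row does not reach only later rows make up. Full scale, the value 1, is 750 mm for a shift and pi/4 rad for a turn. A row lasts 1/12 s, in which the tool goes at most 41.7 mm and 7.16 degrees, less where a joint would pass 70% of its speed; a pose out of reach is approached as far as the arm can. A call with a number of a shift or a turn outside -1 to 1 is refused whole. A call with a gripper value outside its range is refused whole. The fingers move at their own pace and stop on an object; "squeeze" is the grip in N (left out, the last holds). Time passes only in rows, so rows that repeat a pose let the fingers close. It gives the time, the measured TCP pose, the force, the opening and the grip force at its end, in the units of the state.
- robot.observe(): the state, without advancing time (a new reading comes with each control period).
- read_camera(name): name is "scene" or "top"; returns (picture, depth): 384x512x3 uint8, blue, green, red; 384x512 float32, m along the optical axis (not along the pixel's ray), 0 where there is no reading.
- camera_params(name): a dict with "fx", "fy", "cx", "cy" (pixels), "k1" (the pictures are not rectified: a ray, as slopes to the right and down, at radius r is drawn at 1 + k1 r^2 times it, then the intrinsics apply), "R" (3x3) and "t" (3): a world point X has camera coordinates R X + t. Camera axes: x right, y down, z forward; pixel columns grow to the right and rows downward; lengths in m; the calibration is good to about 2 mm. A picture is of the moment at which its call begins. camera_params takes no time and is no camera call.
- robot.hand_in(): hands the job in; it is judged then, once.
Trained networks look in the newest picture that a camera, given by its name, has taken for a name from the list of things; names that differ only in an ending like _2 or _b are one class to them, and where a whole thing is asked for, a point or a joint stands for the part that bears it (a point fixed in the world has none). Each returns a list of dicts, best first, with "conf" (0 to 1); they miss things now and then, are a little off and sometimes report something else, mostly with a low value. They report only what shows in the picture. A call takes as long as a camera call.
- nets.masks_of(camera, query): "region" (384x512 bool, what is visible of it) and "box" ([left, top, right, bottom] in pixels, round what is visible of it).
- nets.landmark_of(camera, query): "pixel" ([row, column] in pixels: a listed point, or the origin of a listed thing).
The state is a dict: "time": time; "qpos": joint angles; "qvel": joint speeds; "joint_efforts": joint torques, N m; "tool_pos": TCP position; "tool_rot": TCP orientation; "contact_force": force on the tool from outside, world axes, zero at the start; "torque": the same for the moment, N m; "opening": finger opening in m; "grip_force": force on a finger pad.
Only numpy, scipy, OpenCV 4.12 (cv2) and the standard library are available. Lean on these libraries where they do the work, as an engineer would, in place of code of your own. Each camera call takes 0.05 s, during which the arm holds its last target. There are 200 camera calls.

### The job

Put the two chisels that lie on the bench away in the wooden bench rack: each upright with its blade down through the slot made for its width (the 20 mm chisel in the long slot, the 10 mm chisel in the short slot), pushed fully home so that the collar below the handle rests on the rack. Lower them in rather than dropping them, and leave the screwdriver standing in the rack and the other things on the bench where they are.

Things in the scene. Friction and masses are not known exactly. Their poses are not given: they have to be found in the camera images.
- chisel_wide: 20 mm chisel, 255 mm long, 0.14 kg, lying flat, handle to the robot's near right. Origin: mid-length, on its underside; its axis runs along y, 12.5 mm above the origin (z). +y is the handle end. Along y in mm: blade -128 (edge) to -22, 20 wide (x), 3.5 thick (z); round shank 9 thick, -30 to 0; round collar 17 thick, 0 to 12; rounded handle 29 wide (x) by 25 (z), 24 to 128. Balances at y = 54.
- chisel_narrow: 10 mm chisel: the same shape, size and frame as chisel_wide, but with a blade 10 wide; balances at y = 62.
- chisel_wide_neck (a point): point on the axis of chisel_wide at the lower face of its collar: y = 0, z = 12.5 mm of its frame; axes as the chisel's. When the chisel is fully home the collar's flat lower face rests on the rack's top face, so this point is level with it.
- chisel_narrow_neck (a point): the same point of chisel_narrow (also level with the top face when home).
- rack: wooden rack fixed to the bench: shelf 76 deep (x), 270 long (y: -105 to +165), 44 thick, top face at z = 140 mm, open below, between two end cheeks 18 thick that rise 12 mm above it; a low stretcher at the back. Origin on the bench under the line of slots, midway between the two slots; y along the rack, x through its depth, away from the robot.
- wide_slot (a point): centre of the mouth of the long slot, on the rack's top face, at rack y = +55. It goes right through the shelf: 27 long (along rack y) by 13 across (rack x). Axes as the rack's, z up.
- narrow_slot (a point): centre of the mouth of the short slot, on the rack's top face, at rack y = -55: 16.5 long (rack y) by 13 across (rack x), right through. Too short for the 20 mm blade.
- screwdriver_short: short screwdriver, 140 mm long, grip 29 mm thick, standing blade down in the round hole of the rack at rack y = +135; its top is 95 mm above the rack's top face. Bystander. Origin: mid-length, on one side; its y axis points up.
- tape_measure: tape measure, 38 x 83 x 62 mm, standing in front of the rack. Bystander. Origin: centre of its underside.
- offcut_pine: pine offcut, 60 x 180 x 43 mm, lying near the front edge. Bystander. Origin: centre of its underside.
- pencil: carpenter's pencil, 176 mm long, 12 x 8 mm, lying near the front edge of the bench. Bystander. Origin: mid-length, on its underside.

How it is judged:
By the outcome, as a careful person would: the job done as asked, in the order asked, and still so for the second after the job is handed in, with the robot touching nothing.
It also fails if it takes over 72 s, if anything falls off the work surface, if the arm or the gripper's body presses on something with over 40 N, if the wrist force passes 120 N, or if a joint passes its speed limit or range.

## Working session

There is one attempt and no reset: what is moved stays moved. The work goes in short steps, Python scripts to look and compute and a tool call to move; the robot and the scene stay as the last step left them, time stands still between calls to the robot, and variables do not carry over. Pictures are saved under pics/ and viewed, at most 10 in all, crops included, and the job is handed in when it is done.

Besides the shell and the picture viewer there is one more tool, called after "Emit:" as name([rows], argument=value, ...), one row to a line, values as JSON. step_arm: Moves the arm, as the interface text tells. Its arguments: {"type":"object","properties":{"steps":{"type":"array","items":{"type":"object","properties":{"x":{"type":"number","minimum":-1,"maximum":1},"y":{"type":"number","minimum":-1,"maximum":1},"z":{"type":"number","minimum":-1,"maximum":1},"rx":{"type":"number","minimum":-1,"maximum":1},"ry":{"type":"number","minimum":-1,"maximum":1},"rz":{"type":"number","minimum":-1,"maximum":1},"claw":{"type":"number"}}}},"squeeze":{"type":"number"}},"required":["steps"]}

```bash
mkdir -p pics
cat > h.py <<'E'
import numpy as np, cv2
from scipy.spatial.transform import Rotation as Ro
from cell import robot, read_camera, camera_params, nets
def ray(cam,row,col):
    p=camera_params(cam); u=(col-p['cx'])/p['fx']; v=(row-p['cy'])/p['fy']
    rd=np.hypot(u,v); r=rd
    for _ in range(20): r=rd/(1+p['k1']*r*r)
    s=1/(1+p['k1']*r*r)
    R=np.array(p['R']);t=np.array(p['t'])
    return -R.T@t, R.T@np.array([u*s,v*s,1.0])
def at_depth(cam,row,col,d):
    o,k=ray(cam,row,col); return o+k*d
def at_z(cam,row,col,z):
    o,k=ray(cam,row,col); return o+k*(z-o[2])/k[2]
def tri(a,b):
    (o1,k1),(o2,k2)=a,b
    s=np.linalg.lstsq(np.c_[k1,-k2],o2-o1,rcond=None)[0]
    p,q=o1+k1*s[0],o2+k2*s[1]; return (p+q)/2,np.linalg.norm(p-q)
def proj(cam,X):
    p=camera_params(cam); c=np.array(p['R'])@X+np.array(p['t']); u,v=c[:2]/c[2]; f=1+p['k1']*(u*u+v*v)
    return v*f*p['fy']+p['cy'],u*f*p['fx']+p['cx']
def cloud(cam,mask,depth):
    r,c=np.nonzero(mask&(depth>0)); 
    return np.array([at_depth(cam,a,b,depth[a,b]) for a,b in zip(r,c)])
E
cat > look.py <<'E'
from h import *
s=robot.observe(); print(s['time'],s['tool_pos'],s['tool_rot'],s['contact_force'],s['opening'])
for cam in('scene','top'):
    im,d=read_camera(cam); cv2.imwrite(f'pics/{cam}0.png',im); np.save(f'{cam}_d.npy',d)
    p=camera_params(cam); print(cam,-np.array(p['R']).T@np.array(p['t']))
    for q in ['chisel_wide','chisel_narrow','rack','screwdriver_short','tape_measure']:
        m=nets.masks_of(cam,q); print(q,[(round(x['conf'],2),x['box']) for x in m[:3]])
        if m: np.save(f'm_{cam}_{q}.npy',m[0]['region'])
    for q in ['chisel_wide','chisel_narrow','chisel_wide_neck','chisel_narrow_neck','wide_slot','narrow_slot']:
        m=nets.landmark_of(cam,q); print(q,[(round(x['conf'],2),np.round(x['pixel'],1)) for x in m[:3]])
E
python3 look.py
```

```text
0.0 [0.23649457 0.46827766 0.22604416] [-3.14009561e+00 -2.08648737e-04  2.67379354e+00] [-0.05133828 -0.09380632  0.3182104 ] 0.09170407970015565
scene [ 0.1303701  -0.6507165   0.58492348]
chisel_wide [(0.74, [342.4, 251.9, 369.4, 343.4])]
chisel_narrow [(0.66, [255.3, 226.7, 321.9, 293.1])]
rack [(0.66, [223.7, 133.1, 283.9, 233.5]), (0.41, [240.6, 287.9, 284.9, 345.9])]
screwdriver_short [(0.7, [234.5, 113.5, 242.1, 145.7])]
tape_measure [(0.87, [197.6, 189.0, 221.3, 213.7])]
chisel_wide [(0.96, array([294.9, 359.1]))]
chisel_narrow [(0.61, array([260.1, 291.1]))]
chisel_wide_neck [(0.76, array([292.7, 355.9])), (0.31, array([205.2, 253.5]))]
chisel_narrow_neck [(0.97, array([256.7, 288. ]))]
wide_slot [(0.71, array([155.3, 242.2]))]
narrow_slot [(0.71, array([170.8, 258.2]))]
top [ 0.40695918 -0.00615656  1.06694258]
chisel_wide [(0.66, [333.7, 133.9, 403.7, 212.3]), (0.38, [178.1, 213.5, 204.5, 228.3])]
chisel_narrow [(0.59, [284.9, 149.4, 327.9, 236.4])]
rack [(0.96, [125.2, 136.3, 259.2, 201.0]), (0.56, [308.8, 243.7, 371.2, 253.8])]
screwdriver_short [(0.44, [125.8, 231.6, 195.3, 259.4])]
tape_measure [(0.72, [176.2, 212.8, 206.8, 227.8])]
chisel_wide [(0.68, array([173.4, 362.3]))]
chisel_narrow [(0.71, array([191.8, 302.1]))]
chisel_wide_neck [(0.78, array([172.3, 365.4]))]
chisel_narrow_neck [(0.63, array([192.1, 302.6]))]
wide_slot [(0.76, array([161.4, 179.2]))]
narrow_slot [(0.97, array([175.1, 223. ]))]
```

```bash
cat > m.py <<'E'
from h import *
px={'wn':((292.7,355.9),(172.3,365.4)),'nn':((256.7,288.),(192.1,302.6)),'ws':((155.3,242.2),(161.4,179.2)),'ns':((170.8,258.2),(175.1,223.))}
D={c:np.load(f'{c}_d.npy') for c in('scene','top')}
for k,(a,b) in px.items():
    P,e=tri(ray('scene',*a),ray('top',*b)); print(k,P.round(4),'gap',round(e,4))
    z=0.0125 if k[1]=='n' else .14
    print('  atz',at_z('scene',*a,z).round(4),at_z('top',*b,z).round(4), 'dep',at_depth('top',*b,D['top'][int(b[0]),int(b[1])]).round(4))
for q in ['chisel_wide','chisel_narrow']:
    for c in('scene','top'):
        m=np.load(f'm_{c}_{q}.npy'); C=cloud(c,m,D[c]); C=C[(C[:,2]>0.003)&(C[:,2]<.05)]
        mu=C[:,:2].mean(0); v=np.linalg.svd(C[:,:2]-mu,full_matrices=False)[2][0]; s=(C[:,:2]-mu)@v
        print(q,c,len(C),mu.round(4),v.round(3),np.degrees(np.arctan2(v[1],v[0])).round(1),s.min().round(3),s.max().round(3),'zmax',np.percentile(C[:,2],98).round(4))
E
python3 m.py
python3 - <<'E'
import cv2
for c,(x0,y0,x1,y1) in {'scene':(170,90,430,285+60),'top':(110,100,430,300)}.items():
    im=cv2.imread(f'pics/{c}0.png')[y0:y1,x0:x1]; f=min(800/im.shape[1],600/im.shape[0]); cv2.imwrite(f'pics/{c}0c.png',cv2.resize(im,None,fx=f,fy=f,interpolation=2))
E
```

```text
wn [ 0.5755 -0.2872  0.0098] gap 0.0051
  atz [ 0.5708 -0.288   0.0125] [ 0.5772 -0.2881  0.0125] dep [ 0.5763 -0.2866  0.0181]
nn [ 0.5227 -0.1179  0.0113] gap 0.0064
  atz [ 0.5188 -0.118   0.0125] [ 0.5254 -0.1194  0.0125] dep [ 0.5247 -0.1187  0.0186]
ws [0.5806 0.1848 0.1378] gap 0.0123
  atz [0.5723 0.1823 0.14  ] [0.5858 0.1818 0.14  ] dep [0.5926 0.189  0.1046]
ns [0.5558 0.0769 0.1413] gap 0.008
  atz [0.561  0.0778 0.14  ] [0.5524 0.0788 0.14  ] dep [ 5.744e-01  9.170e-02 -4.000e-04]
chisel_wide scene 944 [ 0.5513 -0.3106] [-0.794 -0.608] -142.6 -0.162 0.091 zmax 0.0263
chisel_wide top 742 [ 0.5723 -0.2911] [-0.806 -0.591] -143.7 -0.138 0.117 zmax 0.0272
chisel_narrow scene 627 [ 0.4846 -0.1466] [-0.91  -0.414] -155.5 -0.179 0.077 zmax 0.0263
chisel_narrow top 484 [ 0.4821 -0.1395] [-0.918 -0.397] -156.6 -0.176 0.075 zmax 0.0274
```

View pics/scene0c.png

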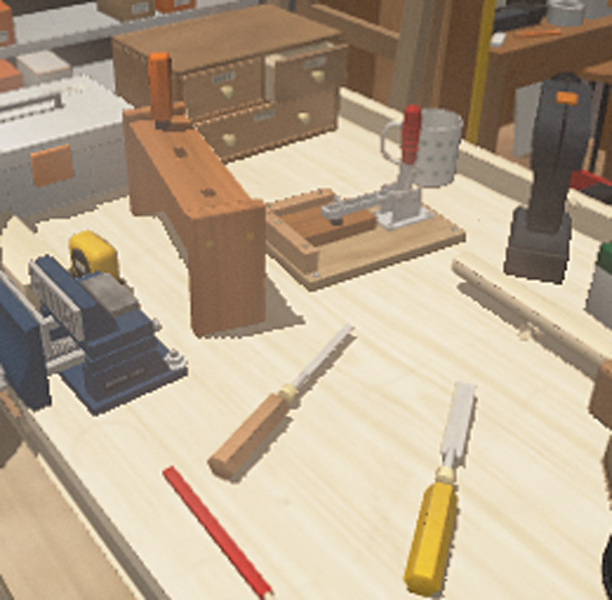

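View pics/top0c.png

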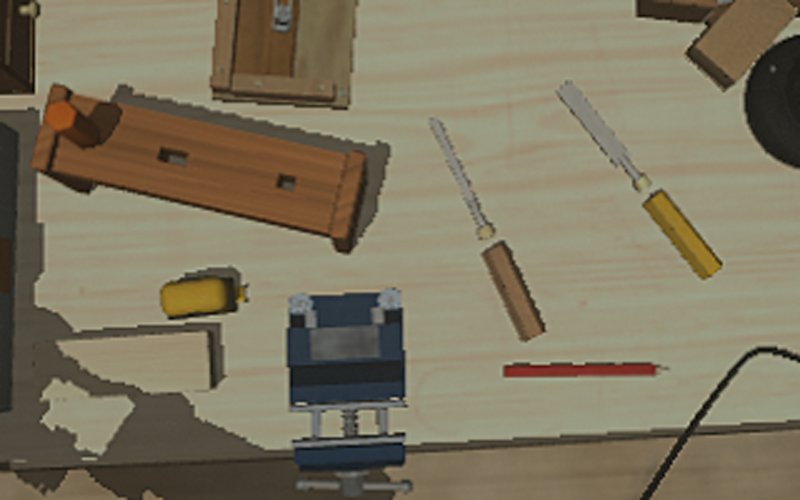

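The scene view shows the yellow 20 mm chisel (lower right), the wooden-handled 10 mm one (centre) and the rack at left. In the top image the long slot is at about (row 162, col 179) and the short slot at (173, 224), which agrees with the networks. Next I refine the rack from its depth outline and plan the first move.

```bash
cat >> h.py <<'E'
def frac(p,R,verbose=True):
    """shift/turn fractions from the present pose to pos p, rotation R (3x3)"""
    s=robot.observe(); R0=Ro.from_euler('xyz',s['tool_rot']).as_matrix(); p0=np.array(s['tool_pos'])
    d=R0.T@(np.array(p)-p0)/.75; w=Ro.from_matrix(R0.T@R).as_rotvec()/(np.pi/4)
    print('t',round(s['time'],2),'shift',d.round(4),'turn',w.round(3),'rows>=',round(max(np.linalg.norm(d)*750/41.7,np.linalg.norm(w)*45/7.16),1))
def tool(az,dep,blade_az=None):
    """tool z at azimuth az, depression dep (deg); tool x in the vertical plane of z, on the lower side of horizontal-forward"""
    a,e=np.radians([az,dep]); h=np.array([np.cos(a),np.sin(a),0]); up=np.array([0,0,1.])
    z=np.cos(e)*h-np.sin(e)*up; return z,h
E
cat > r.py <<'E'
from h import *
D=np.load('top_d.npy'); 
P=np.full(D.shape+(3,),np.nan)
for r in range(100,240):
    for c in range(110,280):
        if D[r,c]>0: P[r,c]=at_depth('top',r,c,D[r,c])
z=P[...,2]
top=(z>.128)&(z<.165); n,l,st,_=cv2.connectedComponentsWithStats(top.astype(np.uint8))
i=1+np.argmax(st[1:,4]); m=l==i
print('n',m.sum(),'z med',np.median(z[m]), 'near slots', np.median(z[160:180,190:215]))
q=np.array([at_z('top',r,c,.146)[:2] for r,c in zip(*np.nonzero(m))])
print('rect',cv2.minAreaRect((q*1000).astype(np.float32)))
for (r0,c0) in ((162,179),(173,224)):
    w=[(r,c) for r in range(r0-8,r0+9) for c in range(c0-8,c0+9) if not(z[r,c]>.13)]
    h=np.array([at_z('top',r,c,.14)[:2] for r,c in w])
    print('hole',len(w),'area mm2',h.shape, h.mean(0).round(4) if len(w) else '', cv2.minAreaRect((h*1000).astype(np.float32)) if len(w)>3 else '')
im=cv2.imread('pics/top0.png').astype(float).mean(2)
for (r0,c0) in ((162,179),(173,224)):
    g=im[r0-7:r0+8,c0-9:c0+10]; print(g.astype(int)[:,::1])
s=robot.observe(); print(np.round(s['qpos'],4))
from_az=36.8
a=np.radians(36.8); R=np.c_[[np.cos(a),np.sin(a),0],[np.sin(a),-np.cos(a),0],[0,0,-1]]
frac([.50,-.30,.30],R)
E
python3 r.py
```

```text
Traceback (most recent call last):
  File "r.py", line 6, in <module>
    if D[r,c]>0: P[r,c]=at_depth('top',r,c,D[r,c])
                        ~~~~~~~~^^^^^^^^^^^^^^^^^^
  File "h.py", line 12, in at_depth
    o,k=ray(cam,row,col); return o+k*d
        ~~~^^^^^^^^^^^^^
  File "h.py", line 5, in ray
    p=camera_params(cam); u=(col-p['cx'])/p['fx']; v=(row-p['cy'])/p['fy']
ValueError: time passes only in moves, steps and waits
```

```bash
python3 - <<'E'
s=open('h.py').read()
s=s.replace("from cell import robot, read_camera, camera_params, nets\n","from cell import robot, read_camera, camera_params as _cp, nets\nimport functools\ncamera_params=functools.lru_cache(None)(_cp)\n")
open('h.py','w').write(s)
E
python3 r.py
```

```text
n 3955 z med 0.1393859560817723 near slots nan
rect ((578.2503662109375, 159.478759765625), (306.1654052734375, 84.89321899414062), 76.51642608642578)
hole 54 area mm2 (54, 2) [0.5836 0.1809] ((582.9097900390625, 177.57493591308594), (31.64811897277832, 11.555944442749023), 76.97315216064453)
hole 34 area mm2 (34, 2) [0.5584 0.077 ] ((558.466796875, 76.50894927978516), (14.078338623046875, 11.78761100769043), 89.49893951416016)
[[76 76 74 74 75 74 72 72 73 72 71 71 73 75 77 78 80 83 82]
 [77 76 76 76 76 75 76 75 74 74 73 72 72 72 72 72 74 76 76]
 [79 78 79 79 78 79 78 76 78 75 75 76 73 74 74 74 72 73 74]
 [81 80 80 80 68 72 79 82 80 80 78 78 78 77 77 76 75 76 74]
 [80 80 82 78 42 45 53 58 62 73 73 83 81 80 80 78 77 77 77]
 [72 72 75 67 28 29 33 36 42 46 47 51 54 66 74 81 81 79 79]
 [72 72 73 54 28 31 31 32 32 37 36 37 37 41 47 64 83 82 83]
 [74 73 67 38 31 32 33 44 72 61 57 44 43 35 44 68 84 82 83]
 [77 79 68 40 25 30 32 51 82 76 76 74 72 59 66 76 77 74 75]
 [79 81 80 66 52 37 30 53 78 77 76 78 77 74 68 73 73 71 71]
 [78 79 81 80 80 78 77 73 72 68 69 69 75 74 76 75 75 75 74]
 [76 77 
[... 561 characters left out ...]
 35 40 39 38 63 77 77 77 79 81]
 [81 81 81 82 83 67 37 29 43 43 39 38 36 69 83 77 77 77 77]
 [81 82 82 81 82 59 31 31 62 75 73 65 56 69 77 77 77 78 77]
 [79 79 79 82 81 61 32 38 65 76 75 73 69 76 81 77 75 75 76]
 [83 82 81 81 79 75 70 66 66 65 71 75 77 82 84 84 82 82 81]
 [81 82 83 82 84 84 83 82 80 78 77 72 75 81 81 83 83 83 84]
 [78 78 78 80 81 79 78 80 80 83 83 82 80 79 79 78 81 81 82]
 [82 82 79 79 79 78 77 77 77 77 77 79 81 82 82 81 80 80 79]
 [83 82 82 83 82 81 82 82 80 79 78 78 78 78 79 78 80 80 76]
 [85 84 84 83 83 84 83 84 83 83 83 81 80 80 81 78 79 79 78]]
[ 0.957   0.342   1.5241  0.      1.2754 -0.146 ]
t 1.2 shift [-0.7754 -0.7564 -0.0977] turn [ 0.    -0.     2.587] rows>= 19.6
```

Emit:
step_arm([
  {"z": -0.1},
  {"z": -0.1, "rz": 0.1},
  {"z": -0.1, "x": -0.2, "y": -0.19, "rz": 0.3},
  {"z": -0.1, "x": -0.4, "y": -0.38, "rz": 0.6, "claw": 0.3},
  {"z": -0.1, "x": -0.5, "y": -0.5, "rz": 0.9, "claw": 0.3},
  {"z": -0.1, "x": -0.5, "y": -0.5, "rz": 1, "claw": 0.3},
  {"z": -0.1, "x": -0.5, "y": -0.5, "rz": 1, "claw": 0.3},
  {"z": -0.1, "x": -0.5, "y": -0.5, "rz": 1, "claw": 0.3},
  {"z": -0.1, "x": -0.5, "y": -0.5, "rz": 1, "claw": 0.3},
  {"z": -0.1, "x": -0.5, "y": -0.5, "rz": 1, "claw": 0.3},
  {"z": -0.1, "x": -0.5, "y": -0.5, "rz": 1, "claw": 0.3},
  {"z": -0.1, "x": -0.5, "y": -0.5, "rz": 1, "claw": 0.3},
])

```text
$.steps[0]: bad value
```

```bash
cat > st.py <<'E'
from h import *
import json
def log():
    s=robot.observe(); 
    with open('log.jsonl','a') as f: f.write(json.dumps([list(map(float,s[k])) for k in('qpos','tool_pos','tool_rot')])+'\n')
    print('t',round(s['time'],2),'q',np.round(s['qpos'],3),'p',np.round(s['tool_pos'],4),'r',np.round(s['tool_rot'],3),'F',np.round(s['contact_force'],1),'op',round(s['opening'],4),'g',round(s['grip_force'],1))
log()
E
cat > go.py <<'E'
from st import *
a=np.radians(36.8); R=np.c_[[np.cos(a),np.sin(a),0],[np.sin(a),-np.cos(a),0],[0,0,-1]]
frac([.50,-.30,.30],R)
E
python3 go.py
```

```text
t 1.2 q [ 0.957  0.342  1.524  0.     1.275 -0.146] p [0.2367 0.4686 0.2268] r [3.141 0.    2.674] F [-0.5  0.5 -0.1] op 0.0916 g 0.0
t 1.2 shift [-0.7754 -0.7564 -0.0977] turn [ 0.    -0.     2.587] rows>= 19.6
```

Emit:
step_arm([
  {"x": 0, "y": 0, "z": -0.05, "rx": 0, "ry": 0, "rz": 0, "claw": 1},
  {"x": -0.04, "y": -0.04, "z": -0.1, "rx": 0, "ry": 0, "rz": 0.1, "claw": 0.3},
  {"x": -0.08, "y": -0.08, "z": -0.1, "rx": 0, "ry": 0, "rz": 0.2, "claw": 0.3},
  {"x": -0.12, "y": -0.12, "z": -0.1, "rx": 0, "ry": 0, "rz": 0.3, "claw": 0.3},
  {"x": -0.16, "y": -0.16, "z": -0.1, "rx": 0, "ry": 0, "rz": 0.4, "claw": 0.3},
  {"x": -0.2, "y": -0.2, "z": -0.1, "rx": 0, "ry": 0, "rz": 0.5, "claw": 0.3},
  {"x": -0.24, "y": -0.24, "z": -0.1, "rx": 0, "ry": 0, "rz": 0.6, "claw": 0.3},
  {"x": -0.28, "y": -0.28, "z": -0.1, "rx": 0, "ry": 0, "rz": 0.7, "claw": 0.3},
  {"x": -0.32, "y": -0.32, "z": -0.1, "rx": 0, "ry": 0, "rz": 0.8, "claw": 0.3},
  {"x": -0.36, "y": -0.36, "z": -0.1, "rx": 0, "ry": 0, "rz": 0.9, "claw": 0.3},
  {"x": -0.4, "y": -0.4, "z": -0.1, "rx": 0, "ry": 0, "rz": 1, "claw": 0.3},
  {"x": -0.4, "y": -0.4, "z": -0.1, "rx": 0, "ry": 0, "rz": 1, "claw": 0.3},
])

```text
time: 2.2
tool_pos: [0.3701, 0.0619, 0.302]
tool_rot: [3.141, 0.002, 1.881]
contact_force: [-0.3, -0.1, 0.7]
opening: 0.0595
grip_force: 0.0
```

```bash
python3 go.py
```

```text
t 2.2 q [-3.800e-02  1.000e-03  1.737e+00 -1.000e-03  1.402e+00 -3.490e-01] p [0.3701 0.0619 0.302 ] r [3.141e+00 2.000e-03 1.881e+00] F [-0.3 -0.1  0.7] op 0.0595 g 0.0
t 2.2 shift [-0.5123  0.0176  0.0035] turn [2.000e-03 1.000e-03 1.578e+00] rows>= 9.9
```

Emit:
step_arm([
  {"x": -0.05, "y": 0, "z": 0, "rx": 0, "ry": 0, "rz": 0.12, "claw": 0.3},
  {"x": -0.1, "y": 0, "z": 0, "rx": 0, "ry": 0, "rz": 0.25, "claw": 0.3},
  {"x": -0.15, "y": 0, "z": 0, "rx": 0, "ry": 0, "rz": 0.38, "claw": 0.3},
  {"x": -0.2, "y": 0, "z": 0, "rx": 0, "ry": 0, "rz": 0.5, "claw": 0.3},
  {"x": -0.25, "y": 0, "z": 0, "rx": 0, "ry": 0, "rz": 0.62, "claw": 0.3},
  {"x": -0.3, "y": 0.01, "z": 0, "rx": 0, "ry": 0, "rz": 0.74, "claw": 0.3},
  {"x": -0.35, "y": 0.01, "z": 0, "rx": 0, "ry": 0, "rz": 0.86, "claw": 0.3},
  {"x": -0.4, "y": 0.02, "z": 0, "rx": 0, "ry": 0, "rz": 1, "claw": 0.3},
  {"x": -0.45, "y": 0.02, "z": 0, "rx": 0, "ry": 0, "rz": 1, "claw": 0.3},
  {"x": -0.5, "y": 0.02, "z": 0, "rx": 0, "ry": 0, "rz": 1, "claw": 0.3},
  {"x": -0.5, "y": 0.02, "z": 0, "rx": 0, "ry": 0, "rz": 1, "claw": 0.3},
])

```text
time: 3.12
tool_pos: [0.5012, -0.2918, 0.2997]
tool_rot: [-3.141, 0.002, 1.099]
contact_force: [-0.9, -0.1, -0.2]
opening: 0.0601
grip_force: 0.0
```

```bash
cat > go2.py <<'E'
from st import *
def Rg(baz,a):
    b=np.radians(baz);a=np.radians(a); B=np.array([np.cos(b),np.sin(b),0]);U=np.array([0,0,1.])
    z=np.cos(a)*B-np.sin(a)*U; x=np.sin(a)*B+np.cos(a)*U; return np.c_[x,np.cross(z,x),z]
if __name__=='__main__':
    frac([.50,-.30,.30],Rg(36.8,65))
E
python3 go2.py
```

```text
t 3.12 q [-0.658  0.404  1.23  -0.002  1.508 -0.186] p [ 0.5012 -0.2918  0.2997] r [-3.141e+00  2.000e-03  1.099e+00] F [-0.9 -0.1 -0.2] op 0.0601 g 0.0
t 3.12 shift [-0.0105  0.0035 -0.0004] turn [-0.127  0.548  0.572] rows>= 5.0
```

Emit:
step_arm([
  {"x": -0.01, "y": 0, "z": 0, "rx": -0.03, "ry": 0.14, "rz": 0.14, "claw": 0.3},
  {"x": -0.01, "y": 0, "z": 0, "rx": -0.06, "ry": 0.27, "rz": 0.29, "claw": 0.3},
  {"x": -0.01, "y": 0, "z": 0, "rx": -0.09, "ry": 0.4, "rz": 0.43, "claw": 0.3},
  {"x": -0.01, "y": 0, "z": 0, "rx": -0.127, "ry": 0.548, "rz": 0.572, "claw": 0.3},
  {"x": -0.01, "y": 0, "z": 0, "rx": -0.127, "ry": 0.548, "rz": 0.572, "claw": 0.3},
  {"x": -0.01, "y": 0, "z": 0, "rx": -0.127, "ry": 0.548, "rz": 0.572, "claw": 0.3},
])

```text
time: 3.62
tool_pos: [0.4954, -0.2933, 0.3007]
tool_rot: [-3.137, -0.441, 0.638]
contact_force: [-0.1, -1.1, -0.4]
opening: 0.0595
grip_force: 0.0
```

```bash
cat > kin.py <<'E'
import json,numpy as np
from scipy.optimize import least_squares
from scipy.spatial.transform import Rotation as Ro
E=lambda ax,v: Ro.from_euler(ax,v).as_matrix()
def fk(q,k):
    h,r0,L1,f,L2,lat,d=k   # base height, shoulder offset, upper arm, elbow offset, forearm, lateral, wrist->TCP
    A=E('z',q[0]); B=A@E('y',q[1]); C=B@E('y',q[2]); W=C@E('z',q[3])@E('y',q[4])@E('z',q[5]+np.pi/2)
    return np.array([0,0,h])+A@[r0,lat,0]+B@[0,0,L1]+C@[f,0,L2]+W@[0,0,d],W
lo=np.array([-2.53,-.77,.04,-1,.28,-3.11]);hi=np.array([2.53,2.02,2.7,4.14,2.66,3.11])
def ik(p,R,k,q0s):
    best=None
    for q0 in q0s:
        def f(q):
            P,W=fk(q,k); return np.r_[(P-p)*5,Ro.from_matrix(R.T@W).as_rotvec()]
        s=least_squares(f,np.clip(q0,lo+1e-3,hi-1e-3),bounds=(lo,hi))
        if best is None or s.cost<best.cost: best=s
        if s.cost<1e-6: break
    return best.x,best.cost
def fit():
    D=[json.loads(l) for l in open('log.jsonl')]
    def res(k): return np.concatenate([fk(q,k)[0]-p for q,p,r in D])
    s=least_squares(res,np.r_[res0,],x_scale=.1); 
    return s.x,np.abs(s.fun).max(),max(Ro.from_matrix(fk(q,s.x)[1].T@Ro.from_euler('xyz',r).as_matrix()).magnitude() for q,p,r in D)
res0=np.array([.15,0,.4,0,.35,.076,.25])
E
python3 go2.py; python3 -c "
from kin import *
print(*fit())"
```

```text
t 3.62 q [-0.912  0.338  1.408  0.447  1.408 -0.057] p [ 0.4954 -0.2933  0.3007] r [-3.137 -0.441  0.638] F [-0.1 -1.1 -0.4] op 0.0595 g 0.0
t 3.62 shift [-0.0007  0.0108  0.0006] turn [-0.003 -0.005 -0.005] rows>= 0.2
[2.22900003e-01 1.50581188e-09 5.06199999e-01 4.65000026e-02
 3.79599999e-01 7.63999998e-02 3.18081000e-01] 4.941048126205771e-10 5.183107388579154e-16
```

```bash
cat > plan.py <<'E'
from kin import *
k,_,_=fit()
def Rt(b,n,a):
    a=np.radians(a);b=np.array(b,float);n=np.array(n,float); z=np.cos(a)*b+np.sin(a)*n; x=np.sin(a)*b-np.cos(a)*n; return np.c_[x,np.cross(z,x),z]
u=lambda d:np.array([np.cos(np.radians(d)),np.sin(np.radians(d)),0]); Z=np.array([0,0,1.])
RX=-13.6
slot={'w':np.array([.584,.1825,.14]),'n':np.array([.5582,.077,.14])}
neck={'w':np.array([.5755,-.2872,.0]),'n':np.array([.5227,-.118,.0])}
baz={'w':36.8,'n':24.0}
def grasp(c,a,y,zt=.009): return neck[c]-u(baz[c])*y+Z*zt, Rt(u(baz[c]),-Z,a)
def place(c,a,y,h,off=.0035): return slot[c]+Z*(y+h)+u(RX)*off, Rt(-Z,u(RX),a)
D=[json.loads(l) for l in open('log.jsonl')]; q0=D[-1][0]
if __name__=='__main__':
    rng=np.random.default_rng(0); seeds=[q0]+[rng.uniform(lo,hi) for _ in range(12)]
    for c in 'wn':
        for a in (50,60,65,70,80):
            for nm,(p,R) in {'grasp':grasp(c,a,.065),'hover':place(c,a,.065,.15),'home':place(c,a,.065,0)}.items():
                q,e=ik(p,R,k,seeds); print(c,a,nm,q.round(2),'OK' if e<1e-6 else 'cost %.3g'%e,'margin',np.min(np.r_[q-lo,hi-q]).round(2))
E
python3 plan.py
```

```text
w 50 grasp [-1.03  0.8   1.65  0.87  0.99 -0.71] OK margin 0.71
w 50 hover [ 0.42  0.14  1.75 -0.84  0.68 -0.39] OK margin 0.16
w 50 home [ 0.38  0.32  1.89 -1.    0.49 -0.15] cost 0.00714 margin 0.0
w 60 grasp [-0.95  0.75  1.63  0.69  0.9  -0.5 ] OK margin 0.62
w 60 hover [ 0.42  0.13  1.81 -1.    0.61 -0.24] cost 0.00543 margin 0.0
w 60 home [0.43 0.4  2.13 4.14 0.64 1.02] cost 0.00233 margin 0.0
w 65 grasp [-0.91  0.74  1.62  0.59  0.87 -0.38] OK margin 0.59
w 65 hover [0.4  0.16 2.1  4.14 0.56 0.87] cost 0.0172 margin 0.0
w 65 home [0.47 0.44 2.13 4.14 0.76 1.06] cost 0.000324 margin 0.0
w 70 grasp [-0.86  0.73  1.6   0.47  0.85 -0.25] OK margin 0.57
w 70 hover [0.44 0.19 2.1  4.14 0.67 0.89] cost 0.00872 margin 0.0
w 70 home [0.51 0.49 2.15 4.11 0.89 1.14] OK margin 0.03
w 80 grasp [-0.77  0.72  1.55  0.23  0.85  0.01] OK margin 0.57
w 80 hover [0.52 0.27 2.1  4.14 0.9  0.95] cost 0.000464 margin 0.0
w 80 home [0.53 0.62 2.19 3.98 1.17 1.32] OK margin 0.16
n 50 grasp [-0.9   0.63  2.25  1.5   0.67 -1.17] OK margin 0.39
n 50 hover [ 0.17 -0.    1.91 -0.68  0.5  -0.68] OK margin 0.22
n 50 home [0.14 0.23 2.2  4.14 0.31 0.83] cost 0.0015 margin 0.0
n 60 grasp [-0.78  0.56  2.18  1.22  0.52 -0.75] OK margin 0.24
n 60 hover [ 0.17 -0.02  2.   -1.    0.37 -0.37] cost 0.00246 margin 0.0
n 60 home [0.21 0.3  2.27 3.92 0.56 1.11] OK margin 0.22
n 65 grasp [-0.72  0.54  2.14  1.    0.48 -0.48] OK margin 0.2
n 65 hover [0.18 0.02 2.18 4.14 0.4  0.77] cost 0.00328 margin 0.0
n 65 home [0.23 0.35 2.31 3.8  0.73 1.26] OK margin 0.34
n 70 grasp [-0.67  0.53  2.09  0.74  0.46 -0.18] OK margin 0.18
n 70 hover [0.23 0.05 2.19 4.14 0.51 0.8 ] cost 0.000253 margin 0.0
n 70 home [0.24 0.42 2.36 3.73 0.91 1.36] OK margin 0.34
n 80 grasp [-0.56  0.53  1.99  0.29  0.54  0.36] OK margin 0.26
n 80 hover [0.27 0.14 2.27 3.88 0.79 1.1 ] OK margin 0.26
n 80 home [0.27 0.59 2.41 3.66 1.28 1.5 ] OK margin 0.29
```

```bash
cat > p2.py <<'E'
from plan import *
import plan
rng=np.random.default_rng(0); seeds=[q0,[.3,.2,1.8,-.7,.7,-.5],[.3,.2,1.5,.3,2,-1.5]]+[np.r_[rng.uniform(lo[:3],hi[:3]),rng.uniform(-1,1.5),rng.uniform(.3,2.6),rng.uniform(-3,3)] for _ in range(6)]
def place2(c,a,y,h,s,dy): n=s*u(RX+dy); return slot[c]+Z*(y+h)+n*.0035, Rt(-Z,n,a)
for c in 'wn':
    for a in (35,42,50,58):
        q,e=ik(*grasp(c,a,.065,.010),k,seeds); print(c,a,'grasp',q.round(2),e<1e-6)
        for s,dy in ((1,0),(1,8),(-1,0)):
            o=[]
            for h in(.15,0):
                q,e=ik(*place2(c,a,.065,h,s,dy),k,seeds); o+= [q.round(2),e<1e-6,np.min(np.r_[q-lo,hi-q]).round(2)]
            print('   ',s,dy,*o)
E
python3 p2.py
```

```text
w 35 grasp [-1.13  0.91  1.65  1.06  1.17 -0.94] True
    1 0 [ 0.34  0.19  1.54 -0.4   0.92 -0.83] True 0.6 [ 0.34  0.32  1.79 -0.61  0.58 -0.56] True 0.3
    1 8 [ 0.29  0.16  1.58 -0.29  0.85 -1.06] True 0.57 [ 0.29  0.3   1.83 -0.48  0.48 -0.81] True 0.2
    -1 0 [0.08 0.88 0.38 0.29 2.45 2.06] True 0.21 [0.08 0.89 0.76 0.21 2.07 1.94] True 0.59
w 42 grasp [-1.08  0.85  1.65  0.98  1.08 -0.84] True
    1 0 [ 0.37  0.16  1.64 -0.57  0.79 -0.67] True 0.43 [ 0.37  0.32  1.88 -0.95  0.49 -0.2 ] True 0.05
    1 8 [ 0.32  0.12  1.68 -0.43  0.69 -0.91] True 0.41 [ 0.32  0.29  1.93 -0.88  0.36 -0.41] True 0.08
    -1 0 [0.07 0.99 0.22 0.41 2.61 2.16] True 0.05 [0.07 0.97 0.65 0.26 2.21 1.96] True 0.45
w 50 grasp [-1.03  0.8   1.65  0.87  0.99 -0.71] True
    1 0 [ 0.42  0.14  1.75 -0.84  0.68 -0.39] True 0.16 [ 0.38  0.32  1.89 -1.    0.49 -0.15] False 0.0
    1 8 [ 0.35  0.1   1.8  -0.71  0.53 -0.64] True 0.25 [0.31 0.31 2.1  4.14 0.32 0.84] False 0.0
    -1 0 [0.05 1.03 0.2  0.55 2.66 2.26] False 0.0 [0.06 1.07 0.52 0.33 2.37 2.01] True 0.29
w 58 grasp [-0.97  0.76  1.64  0.73  0.92 -0
[... 1042 characters left out ...]
p [-0.9   0.63  2.25  1.5   0.67 -1.16] True
    1 0 [ 0.17 -0.    1.91 -0.68  0.5  -0.68] True 0.22 [0.14 0.23 2.2  4.14 0.31 0.83] False 0.0
    1 8 [ 0.07 -0.03  1.94 -0.35  0.39 -1.13] True 0.11 [0.11 0.22 2.22 3.88 0.28 0.98] False 0.0
    -1 0 [-0.07  0.94  0.42  0.27  2.64  1.91] True 0.02 [-0.07  0.97  0.73  0.17  2.29  1.79] True 0.37
n 58 grasp [-0.81  0.57  2.2   1.29  0.55 -0.84] True
    1 0 [ 0.18 -0.01  1.99 -1.    0.4  -0.37] False 0.0 [0.2  0.28 2.24 3.99 0.5  1.03] True 0.15
    1 8 [ 0.13 -0.03  2.03 -0.93  0.28 -0.54] False 0.0 [0.09 0.25 2.29 3.53 0.43 1.32] True 0.15
    -1 0 [-0.09  0.95  0.46  0.34  2.66  1.96] False 0.0 [-0.08  1.07  0.63  0.21  2.44  1.82] True 0.22
```

```bash
cat > p3.py <<'E'
from plan import *
from scipy.spatial.transform import Slerp
def pl(c,a,y,h,fx=0,dy=0,off=.0025): n=-u(RX+dy); return slot[c]+Z*(y+h)+n*off+u(RX)*fx, Rt(-Z,n,a)
def gr(c,a,y,zt,back=0):
    p,R=grasp(c,a,y,zt); return p-R[:,2]*back,R
def check(wp,q):
    for (p0,R0),(p1,R1) in zip(wp,wp[1:]):
        sl=Slerp([0,1],Ro.from_matrix([R0,R1])); m=9;worst=0;st=0
        for t in np.linspace(0,1,15):
            qn,e=ik(p0+(p1-p0)*t,sl(t).as_matrix(),k,[q]); worst=max(worst,e); st=max(st,np.abs(qn-q).max()); m=min(m,np.min(np.r_[qn-lo,hi-qn])); q=qn
        print('q',q.round(2),'cost %.1e'%worst,'margin',m.round(2),'maxstep',st.round(2),'turn deg',np.degrees((Ro.from_matrix(R0).inv()*Ro.from_matrix(R1)).magnitude()).round(0))
if __name__=='__main__':
    for c,a,y in (('w',40,.070),('n',40,.070)):
        s=D[-1] if c=='w' else None
        now=(np.array(D[-1][1]),Ro.from_euler('xyz',D[-1][2]).as_matrix())
        g=gr(c,a,y,.0105)
        lift=(g[0]*[.95,.95,1]+Z*.25,g[1])
        mid=((slot[c]*[1,0,0]+[-.13,-.10,.36]),pl(c,a,y,.145)[1])
        print(c); check([now,gr(c,a,y,.0105,.1),g,lift,mid,pl(c,a,y,.15,-.12),pl(c,a,y,.145),pl(c,a,y,0)],q0)
    # obstacle points inside the body box
    from h import cloud,camera_params
    dl=np.vstack([cloud(cm,np.ones((384,512),bool),np.load(f'{cm}_d.npy'))[::2] for cm in('scene','top')])
    for nm,(p,R) in {'gw':gr('w',40,.07,.0105),'gn':gr('n',40,.07,.0105),'hw':pl('w',40,.07,.145),'w0':pl('w',40,.07,0),'n0':pl('n',40,.07,0)}.items():
        L=(dl-p)@R; i=(np.abs(L[:,0])<.040)&(np.abs(L[:,1])<.098)&(L[:,2]<-.062)&(L[:,2]>-.4); print(nm,i.sum(),dl[i].mean(0).round(3) if i.any() else '')
E
python3 p3.py
```

```text
w
q [-1.23  0.77  1.62  0.88  1.26 -0.81] cost 4.4e-19 margin 0.96 maxstep 0.06 turn deg 25.0
q [-1.1   0.87  1.65  1.    1.11 -0.87] cost 4.4e-19 margin 0.83 maxstep 0.01 turn deg 0.0
q [-1.13  0.46  1.58  0.86  1.42 -0.49] cost 6.8e-22 margin 0.83 maxstep 0.03 turn deg 0.0
q [-0.34  0.6   0.95 -0.09  2.29  1.44] cost 6.2e-19 margin 0.37 maxstep 0.18 turn deg 100.0
q [0.13 0.63 0.89 0.3  2.26 2.05] cost 6.7e-19 margin 0.37 maxstep 0.04 turn deg 0.0
q [0.07 0.96 0.26 0.37 2.56 2.13] cost 1.0e-16 margin 0.1 maxstep 0.08 turn deg 0.0
q [0.07 0.95 0.67 0.24 2.18 1.95] cost 3.5e-17 margin 0.1 maxstep 0.05 turn deg 0.0
n
q [-1.27  0.54  2.34  1.25  0.93 -1.24] cost 1.1e-21 margin 0.36 maxstep 0.14 turn deg 28.0
q [-1.03  0.74  2.3   1.61  0.86 -1.44] cost 1.1e-21 margin 0.36 maxstep 0.03 turn deg 0.0
q [-1.08  0.07  2.14  1.01  1.13 -0.48] cost 9.9e-19 margin 0.39 maxstep 0.08 turn deg 0.0
q [-0.35  0.54  1.05 -0.09  2.25  1.43] cost 1.5e-19 margin 0.41 maxstep 0.24 turn deg 96.0
q [-0.03  0.53  1.06  0.17  2.23  1.83] cost 4.5e-21 margin 0.41 maxstep 0.03 turn deg 0.0
q [-0.06  0.82  0.55  0.18  2.45  1.84] cost 1.2e-16 margin 0.21 maxstep 0.05 turn deg 0.0
q [-0.06  0.86  0.86  0.13  2.11  1.77] cost 2.3e-22 margin 0.21 maxstep 0.03 turn deg 0.0
gw 0 
gn 0 
hw 0 
w0 0 
n0 0
```

```bash
sed -i "s/\[.5755,-.2872,.0\]/[.578,-.2865,.0]/; s/\[.5227,-.118,.0\]/[.5255,-.1188,.0]/" plan.py
cat > f.py <<'E'
from st import *
from p3 import *
A=40;Y=.070
E
python3 -c "
from f import *
p,R=gr('w',A,Y,.0105,.1);print(p);frac(p,R)"
```

```text
t 3.62 q [-0.912  0.338  1.408  0.447  1.408 -0.057] p [ 0.4954 -0.2933  0.3007] r [-3.137 -0.441  0.638] F [-0.1 -1.1 -0.4] op 0.0595 g 0.0
[ 0.46060922 -0.37431952  0.07477876]
t 3.62 shift [-0.2204  0.0601  0.2289] turn [-0.002  0.55  -0.005] rows>= 5.8
```

Emit:
step_arm([
  {"x": -0.04, "y": 0.01, "z": 0.04, "rx": 0, "ry": 0.1, "rz": 0, "claw": 0.3},
  {"x": -0.08, "y": 0.02, "z": 0.08, "rx": 0, "ry": 0.2, "rz": 0, "claw": 0.3},
  {"x": -0.12, "y": 0.035, "z": 0.12, "rx": 0, "ry": 0.3, "rz": 0, "claw": 0.3},
  {"x": -0.16, "y": 0.045, "z": 0.16, "rx": 0, "ry": 0.4, "rz": 0, "claw": 0.3},
  {"x": -0.19, "y": 0.055, "z": 0.2, "rx": 0, "ry": 0.5, "rz": 0, "claw": 0.3},
  {"x": -0.22, "y": 0.06, "z": 0.229, "rx": 0, "ry": 0.55, "rz": 0, "claw": 0.3},
  {"x": -0.22, "y": 0.06, "z": 0.229, "rx": 0, "ry": 0.55, "rz": 0, "claw": 0.3},
  {"x": -0.22, "y": 0.06, "z": 0.229, "rx": 0, "ry": 0.55, "rz": 0, "claw": 0.3},
])

```text
time: 4.28
tool_pos: [0.4628, -0.3737, 0.0739]
tool_rot: [-3.132, -0.871, 0.641]
contact_force: [-0.0, 0.4, 0.4]
opening: 0.0599
grip_force: 0.0
```

```bash
python3 -c "
from f import *
p,R=gr('w',A,Y,.0105);frac(p,R)
im,d=read_camera('scene');im=cv2.resize(im[150:380,230:500],None,fx=2.5,fy=2.5);cv2.imwrite('pics/pre.png',im)"
```

```text
t 4.28 q [-1.224  0.773  1.606  0.872  1.259 -0.799] p [ 0.4628 -0.3737  0.0739] r [-3.132 -0.871  0.641] F [-0.   0.4  0.4] op 0.0599 g 0.0
t 4.28 shift [-0.0006  0.      0.1304] turn [-0.01   0.003 -0.001] rows>= 2.3
```

View pics/pre.png

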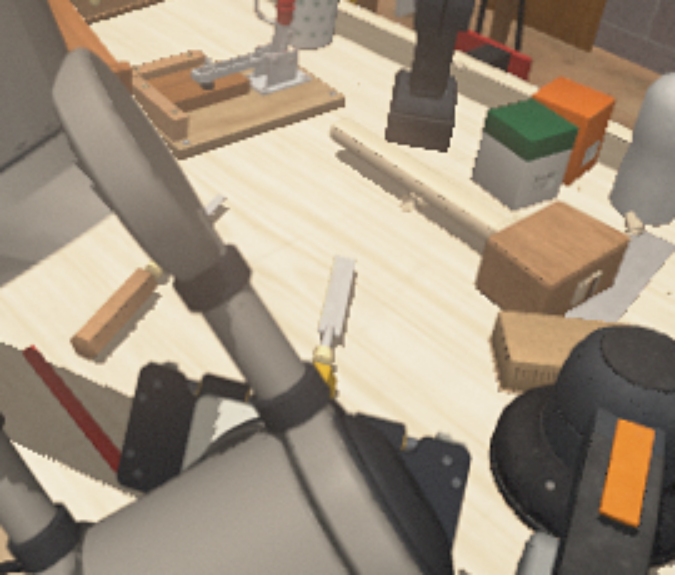

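The fingers straddle the yellow handle, with the collar at about (325, 355) in the crop. Nothing is in the way, so I go in and close.

Emit:
step_arm([
  {"x": 0, "y": 0, "z": 0.04, "rx": -0.01, "ry": 0, "rz": 0, "claw": 0.3},
  {"x": 0, "y": 0, "z": 0.08, "rx": -0.01, "ry": 0, "rz": 0, "claw": 0.3},
  {"x": 0, "y": 0, "z": 0.11, "rx": -0.01, "ry": 0, "rz": 0, "claw": 0.3},
  {"x": 0, "y": 0, "z": 0.13, "rx": -0.01, "ry": 0, "rz": 0, "claw": 0.3},
  {"x": 0, "y": 0, "z": 0.13, "rx": -0.01, "ry": 0, "rz": 0, "claw": 0.3},
  {"x": 0, "y": 0, "z": 0.13, "rx": -0.01, "ry": 0, "rz": 0, "claw": -1},
  {"x": 0, "y": 0, "z": 0.13, "rx": -0.01, "ry": 0, "rz": 0, "claw": -1},
  {"x": 0, "y": 0, "z": 0.13, "rx": -0.01, "ry": 0, "rz": 0, "claw": -1},
  {"x": 0, "y": 0, "z": 0.13, "rx": -0.01, "ry": 0, "rz": 0, "claw": -1},
  {"x": 0, "y": 0, "z": 0.13, "rx": -0.01, "ry": 0, "rz": 0, "claw": -1},
  {"x": 0, "y": 0, "z": 0.13, "rx": -0.01, "ry": 0, "rz": 0, "claw": -1},
], squeeze=45)

```text
time: 5.25
tool_pos: [0.5225, -0.3308, 0.0139]
tool_rot: [3.132, -0.87, 0.646]
contact_force: [-1.4, -1.8, 3.3]
opening: 0.0264
grip_force: 45.0
```

```bash
python3 -c "
from f import *
g=gr('w',A,Y,.0105);frac(g[0]*[.95,.95,1]+Z*.25,g[1])"
```

```text
t 5.25 q [-1.101  0.862  1.647  1.002  1.109 -0.869] p [ 0.5225 -0.3308  0.0139] r [ 3.132 -0.87   0.646] F [-1.4 -1.8  3.3] op 0.0264 g 45.0
t 5.25 shift [ 0.2428 -0.0393 -0.2225] turn [0.008 0.003 0.003] rows>= 6.0
```

Emit:
step_arm([
  {"x": 0.02, "y": 0, "z": -0.018, "rx": 0, "ry": 0, "rz": 0, "claw": -1},
  {"x": 0.06, "y": -0.01, "z": -0.055, "rx": 0, "ry": 0, "rz": 0, "claw": -1},
  {"x": 0.1, "y": -0.02, "z": -0.09, "rx": 0, "ry": 0, "rz": 0, "claw": -1},
  {"x": 0.14, "y": -0.025, "z": -0.13, "rx": 0, "ry": 0, "rz": 0, "claw": -1},
  {"x": 0.18, "y": -0.03, "z": -0.165, "rx": 0, "ry": 0, "rz": 0, "claw": -1},
  {"x": 0.22, "y": -0.035, "z": -0.2, "rx": 0, "ry": 0, "rz": 0, "claw": -1},
  {"x": 0.243, "y": -0.04, "z": -0.222, "rx": 0, "ry": 0, "rz": 0, "claw": -1},
  {"x": 0.243, "y": -0.04, "z": -0.222, "rx": 0, "ry": 0, "rz": 0, "claw": -1},
  {"x": 0.243, "y": -0.04, "z": -0.222, "rx": 0, "ry": 0, "rz": 0, "claw": -1},
])

```text
time: 6.0
tool_pos: [0.4958, -0.3109, 0.2604]
tool_rot: [3.13, -0.869, 0.649]
contact_force: [-0.6, 0.2, -2.4]
opening: 0.026
grip_force: 45.0
```

```bash
python3 -c "
from f import *
frac(slot['w']*[1,0,0]+[-.13,-.10,.36],pl('w',A,Y,.145)[1])
frac(slot['w']*[1,0,0]+[-.13,-.10,.36],Rt(-Z,-u(36.8),A))"
```

```text
t 6.0 q [-1.128  0.453  1.585  0.862  1.409 -0.486] p [ 0.4958 -0.3109  0.2604] r [ 3.13  -0.869  0.649] F [-0.6  0.2 -2.4] op 0.026 g 45.0
t 6.0 shift [ 0.1824 -0.2579  0.0071] turn [-0.096 -1.858  1.23 ] rows>= 14.0
t 6.0 shift [ 0.1824 -0.2579  0.0071] turn [ 0.01  -1.995 -0.002] rows>= 12.5
```

Emit:
step_arm([
  {"x": 0.03, "y": -0.01, "z": -0.02, "rx": 0, "ry": -0.1, "rz": 0.06, "claw": -1},
  {"x": 0.05, "y": -0.03, "z": -0.02, "rx": -0.01, "ry": -0.2, "rz": 0.13, "claw": -1},
  {"x": 0.07, "y": -0.05, "z": -0.02, "rx": -0.02, "ry": -0.31, "rz": 0.2, "claw": -1},
  {"x": 0.09, "y": -0.07, "z": -0.02, "rx": -0.02, "ry": -0.42, "rz": 0.28, "claw": -1},
  {"x": 0.11, "y": -0.09, "z": -0.02, "rx": -0.03, "ry": -0.53, "rz": 0.35, "claw": -1},
  {"x": 0.12, "y": -0.11, "z": -0.01, "rx": -0.03, "ry": -0.64, "rz": 0.42, "claw": -1},
  {"x": 0.13, "y": -0.13, "z": 0, "rx": -0.04, "ry": -0.75, "rz": 0.49, "claw": -1},
  {"x": 0.14, "y": -0.15, "z": 0, "rx": -0.04, "ry": -0.86, "rz": 0.56, "claw": -1},
  {"x": 0.14, "y": -0.16, "z": 0, "rx": -0.05, "ry": -0.93, "rz": 0.61, "claw": -1},
  {"x": 0.14, "y": -0.16, "z": 0, "rx": -0.05, "ry": -0.93, "rz": 0.61, "claw": -1},
])

```text
time: 6.83
tool_pos: [0.479, -0.1715, 0.3375]
tool_rot: [-2.958, -0.081, 0.193]
contact_force: [0.1, 1.5, -2.6]
opening: 0.026
grip_force: 45.0
```

```bash
python3 -c "
from f import *
frac(slot['w']*[1,0,0]+[-.13,-.10,.36],pl('w',A,Y,.145)[1])"
```

```text
t 6.83 q [-0.612  0.275  1.334  0.185  1.61   0.758] p [ 0.479  -0.1715  0.3375] r [-2.958 -0.081  0.193] F [ 0.1  1.5 -2.6] op 0.026 g 45.0
t 6.83 shift [-0.012  -0.104  -0.0123] turn [-0.047 -0.922  0.622] rows>= 7.0
```

Emit:
step_arm([
  {"x": 0, "y": -0.01, "z": -0.01, "rx": 0, "ry": -0.1, "rz": 0.06, "claw": -1},
  {"x": 0, "y": -0.02, "z": -0.02, "rx": -0.01, "ry": -0.2, "rz": 0.13, "claw": -1},
  {"x": 0, "y": -0.04, "z": -0.02, "rx": -0.02, "ry": -0.31, "rz": 0.2, "claw": -1},
  {"x": -0.01, "y": -0.05, "z": -0.02, "rx": -0.02, "ry": -0.42, "rz": 0.28, "claw": -1},
  {"x": -0.01, "y": -0.06, "z": -0.02, "rx": -0.03, "ry": -0.53, "rz": 0.35, "claw": -1},
  {"x": -0.01, "y": -0.08, "z": -0.02, "rx": -0.03, "ry": -0.64, "rz": 0.42, "claw": -1},
  {"x": -0.01, "y": -0.09, "z": -0.012, "rx": -0.04, "ry": -0.75, "rz": 0.49, "claw": -1},
  {"x": -0.01, "y": -0.1, "z": -0.012, "rx": -0.04, "ry": -0.86, "rz": 0.56, "claw": -1},
  {"x": -0.01, "y": -0.1, "z": -0.012, "rx": -0.047, "ry": -0.92, "rz": 0.62, "claw": -1},
  {"x": -0.01, "y": -0.1, "z": -0.012, "rx": -0.047, "ry": -0.92, "rz": 0.62, "claw": -1},
])

```text
time: 7.67
tool_pos: [0.4563, -0.1051, 0.3567]
tool_rot: [-3.137, 0.7, -0.236]
contact_force: [-0.2, -0.2, -2.2]
opening: 0.0262
grip_force: 45.0
```

```bash
python3 -c "
from f import *
frac(*pl('w',A,Y,.15,-.12))
im,d=read_camera('scene');np.save('d1.npy',d);cv2.imwrite('pics/up_full.png',im)
cv2.imwrite('pics/up.png',cv2.resize(im[0:384,100:400],None,fx=1.56,fy=1.56))
for c in('scene','top'):
    if c=='top': read_camera('top')
    print(c,[(x['conf'],x['box']) for x in nets.masks_of(c,'chisel_wide')[:2]],[(round(x['conf'],2),np.round(x['pixel'],1)) for x in nets.landmark_of(c,'chisel_wide_neck')[:2]])
"
```

```text
t 7.67 q [-0.345  0.606  0.945 -0.087  2.286  1.43 ] p [ 0.4563 -0.1051  0.3567] r [-3.137  0.7   -0.236] F [-0.2 -0.2 -2.2] op 0.0262 g 45.0
t 7.67 shift [-0.0698 -0.4126  0.0549] turn [-0.005  0.002  0.001] rows>= 7.6
scene [(0.74, [250.7, 86.9, 264.8, 213.2])] [(0.68, array([156.8, 256.7])), (0.58, array([257.3, 293.3]))]
top [] []
```

View pics/up.png

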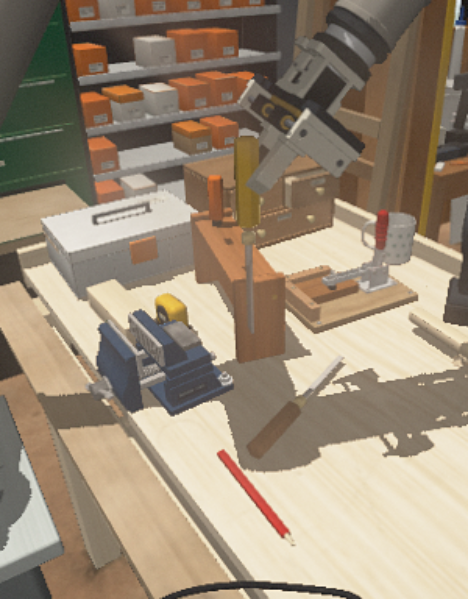

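The chisel hangs upright with its neck at about (248, 232) in the crop and its tip at (250, 330). I measure its axis relative to the tool.

```bash
cat > ax.py <<'E'
from f import *
import sys
def axis(name,pred):
    """observed chisel offset from the predicted axis (p0 at TCP height y), by rows of the mask in the scene picture"""
    im,d=read_camera('scene'); ms=nets.masks_of('scene',name); m=ms[0]['region']
    o=-camera_params('scene')['R'].__class__(camera_params('scene')['R']).T@np.array(camera_params('scene')['t']) if False else ray('scene',0,0)[0]
    out=[]
    for r in np.unique(np.nonzero(m)[0]):
        c=np.nonzero(m[r])[0]; cm=c.mean(); dd=np.median(d[r,c][d[r,c]>0]) if (d[r,c]>0).any() else 0
        out.append((r,cm,len(c),dd))
    return np.array(out),im,d
if __name__=='__main__':
    out,im,d=axis(sys.argv[1],None); Y=float(sys.argv[2])
    s=robot.observe(); R=Ro.from_euler('xyz',s['tool_rot']).as_matrix(); n=-u(RX); p=np.array(s['tool_pos'])
    bx=p-n*float(sys.argv[3])  # predicted axis (vertical) through here
    # intersect each row-centre ray with the vertical plane through the axis facing the camera
    o=ray('scene',0,0)[0]; v=bx-o; v[2]=0; v/=np.linalg.norm(v); lat=np.array([-v[1],v[0],0])
    res=[]
    for r,c,w,dd in out:
        o,kk=ray('scene',r,c); t=(bx-o)@v/(kk@v); X=o+kk*t; res.append((X[2]-p[2],(X-bx)@lat,((o+kk*dd)-bx)@v if dd>0 else np.nan,w))
    res=np.array(res); 
    for i in range(0,len(res),6): print((res[i]*[1000,1000,1000,1]).round(1))
    print('lat dir',lat.round(3),'view dir',v.round(3),'z range',res[0,0].round(4),res[-1,0].round(4))
E
python3 ax.py chisel_wide .07 .0014
```

```text
t 7.97 q [-0.345  0.596  0.943 -0.088  2.286  1.43 ] p [ 0.4554 -0.1049  0.3616] r [-3.139  0.688 -0.238] F [ 0.9  0.2 -1.7] op 0.0259 g 45.0
[5.7600e+01 9.0000e-01 1.7512e+03 3.0000e+00]
[ 47.3   2.  -11.7  16. ]
[ 36.9   3.2 -12.2  17. ]
[ 26.3   1.7 -12.7  17. ]
[ 15.6   4.7 -13.6  12. ]
[  4.7   7.7 -12.1   7. ]
[ -6.5   5.4 -11.4  12. ]
[-17.9   2.1 -12.   16. ]
[-29.4   2.4 -10.9  16. ]
[-41.2   0.9 -11.3  16. ]
[-53.1   1.2 265.    8. ]
[-65.2   0.6  -6.5   9. ]
[-77.6   0.9  -1.9   7. ]
[-90.1   1.2  -1.9   7. ]
[-102.9    1.6   -2.2    7. ]
[-116.     0.9  101.5    8. ]
[-129.3    0.3    1.     7. ]
[-142.9   -0.4   -5.4    4. ]
[-156.7   -0.    -5.9    4. ]
[-170.8    1.3    2.1    3. ]
[-185.2    0.6   -1.6    4. ]
[-200.    -1.1   -4.8    2. ]
lat dir [-0.858  0.513  0.   ] view dir [0.513 0.858 0.   ] z range 0.0576 -0.2
```

```bash
python3 -c "
from f import *
frac(*pl('w',A,.071,.15,-.12,off=.0014))
frac(*pl('w',A,.071,.142,0,off=.0014))"
```

```text
t 8.07 q [-0.345  0.596  0.943 -0.088  2.286  1.431] p [ 0.4554 -0.1047  0.3617] r [-3.14   0.689 -0.238] F [-0.2 -0.4 -0.6] op 0.0259 g 45.0
t 8.07 shift [-0.0655 -0.4124  0.0558] turn [-0.003 -0.012 -0.001] rows>= 7.6
t 8.07 shift [ 0.0649 -0.4126 -0.0377] turn [-0.003 -0.012 -0.001] rows>= 7.5
```

Emit:
step_arm([
  {"x": -0.01, "y": -0.05, "z": 0.006, "rx": 0, "ry": 0, "rz": 0, "claw": -1},
  {"x": -0.02, "y": -0.1, "z": 0.014, "rx": 0, "ry": 0, "rz": 0, "claw": -1},
  {"x": -0.024, "y": -0.15, "z": 0.02, "rx": 0, "ry": 0, "rz": 0, "claw": -1},
  {"x": -0.032, "y": -0.2, "z": 0.027, "rx": 0, "ry": 0, "rz": 0, "claw": -1},
  {"x": -0.04, "y": -0.25, "z": 0.034, "rx": 0, "ry": 0, "rz": 0, "claw": -1},
  {"x": -0.048, "y": -0.3, "z": 0.04, "rx": 0, "ry": 0, "rz": 0, "claw": -1},
  {"x": -0.056, "y": -0.35, "z": 0.047, "rx": 0, "ry": 0, "rz": 0, "claw": -1},
  {"x": -0.0655, "y": -0.4, "z": 0.055, "rx": 0, "ry": 0, "rz": 0, "claw": -1},
  {"x": -0.0655, "y": -0.412, "z": 0.055, "rx": 0, "ry": 0, "rz": 0, "claw": -1},
  {"x": -0.0655, "y": -0.412, "z": 0.055, "rx": 0, "ry": 0, "rz": 0, "claw": -1},
  {"x": -0.0655, "y": -0.412, "z": 0.055, "rx": 0, "ry": 0, "rz": 0, "claw": -1},
])

```text
time: 8.98
tool_pos: [0.4664, 0.2107, 0.3609]
tool_rot: [-3.141, 0.69, -0.238]
contact_force: [0.6, -0.1, -1.7]
opening: 0.0256
grip_force: 45.0
```

```bash
python3 -c "
from f import *
frac(*pl('w',A,.071,.142,0,off=.0014))"
```

```text
t 8.98 q [0.129 0.627 0.891 0.3   2.257 2.052] p [0.4664 0.2107 0.3609] r [-3.141  0.69  -0.238] F [ 0.6 -0.1 -1.7] op 0.0256 g 45.0
t 8.98 shift [ 0.1296 -0.0004 -0.0933] turn [-0.001 -0.01  -0.   ] rows>= 2.9
```

Emit:
step_arm([
  {"x": 0.02, "y": 0, "z": -0.017, "rx": 0, "ry": 0, "rz": 0, "claw": -1},
  {"x": 0.05, "y": 0, "z": -0.039, "rx": 0, "ry": 0, "rz": 0, "claw": -1},
  {"x": 0.08, "y": 0, "z": -0.061, "rx": 0, "ry": 0, "rz": 0, "claw": -1},
  {"x": 0.11, "y": 0, "z": -0.082, "rx": 0, "ry": 0, "rz": 0, "claw": -1},
  {"x": 0.1296, "y": 0, "z": -0.0933, "rx": 0, "ry": 0, "rz": 0, "claw": -1},
  {"x": 0.1296, "y": 0, "z": -0.0933, "rx": 0, "ry": 0, "rz": 0, "claw": -1},
  {"x": 0.1296, "y": 0, "z": -0.0933, "rx": 0, "ry": 0, "rz": 0, "claw": -1},
  {"x": 0.1296, "y": 0, "z": -0.0933, "rx": 0, "ry": 0, "rz": 0, "claw": -1},
])

```text
time: 9.65
tool_pos: [0.5824, 0.1815, 0.3531]
tool_rot: [-3.141, 0.691, -0.24]
contact_force: [0.9, 0.2, -0.7]
opening: 0.0259
grip_force: 45.0
```

```bash
python3 -c "
from f import *
p,R=pl('w',A,.071,.142,0,off=.0014)
frac(p,R)
a=read_camera('scene')[0]; b=read_camera('top')[0]
a=cv2.resize(a[60:220,200:290],None,fx=3.7,fy=3.7,interpolation=2)
b=cv2.resize(b[120:240,110:250],None,fx=3.2,fy=3.2,interpolation=2)
h=max(a.shape[0],b.shape[0]); f=lambda i:np.pad(i,((0,h-i.shape[0]),(0,0),(0,0)))
cv2.imwrite('pics/hov.png',np.hstack([f(a),f(b)])); print(a.shape,b.shape)
"; python3 ax.py chisel_wide .07 .0014 | sed -n '12,40p'
```

```text
t 9.65 q [0.072 0.957 0.272 0.36  2.549 2.117] p [0.5824 0.1815 0.3531] r [-3.141  0.691 -0.24 ] F [ 0.9  0.2 -0.7] op 0.0259 g 45.0
t 9.65 shift [ 0.     -0.0018  0.0002] turn [-0.003 -0.009 -0.003] rows>= 0.1
(592, 333, 3) (384, 448, 3)
[-116.6   -0.2   -8.6    1. ]
[-133.5    0.6   -4.     1. ]
[-150.8    0.    -6.6    2. ]
[-168.3   -0.6   -6.3    3. ]
lat dir [-0.879  0.478  0.   ] view dir [0.478 0.879 0.   ] z range 0.0509 -0.1832
```

View pics/hov.png

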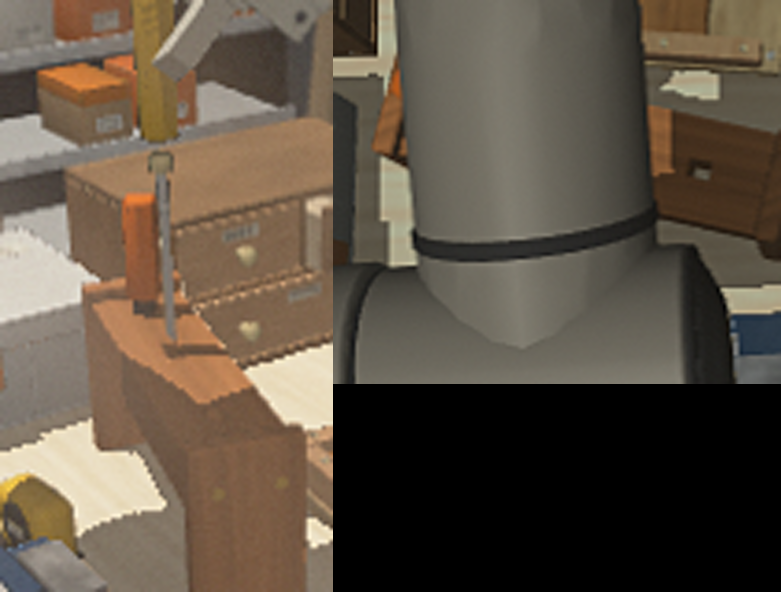

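The blade hangs over the rack top, edge at about (172, 340) in the left panel; the arm hides the top view. I check my slot positions against the dark slot pixels in the first scene picture.

```bash
python3 -c "
from h import *
from plan import slot,u,RX,Z
im=cv2.imread('pics/scene0.png').astype(int).mean(2)
for c,L in(('w',27),('n',16.5)):
    r,cc=proj('scene',slot[c]); print(c,round(r,1),round(cc,1))
    print('corners',[tuple(np.round(proj('scene',slot[c]+u(RX)*sx*.0065+u(RX+90)*sy*L/2000),1)) for sx in(-1,1) for sy in(-1,1)])
    r0,c0=int(r),int(cc); print('cols',c0-8,'..rows',r0-6); print(im[r0-6:r0+7,c0-9:c0+10].astype(int))
"
```

```text
w 154.3 245.8
corners [(np.float64(156.6), np.float64(244.9)), (np.float64(152.7), np.float64(242.3)), (np.float64(155.8), np.float64(249.4)), (np.float64(152.0), np.float64(246.7))]
cols 237 ..rows 148
[[137 136 134 130 129 124 126 133 131 130 128 128 126 130 129 132 136 135
  135]
 [140 135 133 133 128 127 128 129 134 129 130 127 128 128 133 134 135 136
  138]
 [143 138 136 137 133 130 128 126 130 131 133 132 129 126 131 132 135 133
  134]
 [139 140 137 135 135 131 130 129 131 132 136 132 131 128 129 128 132 135
  135]
 [138 141 142 139 134 130 130 123 116 134 126 116 139 131 129 127 131 136
  136]
 [139 144 143 138 137 136 133 120  94 100  96  95 118 135 132 127 128 136
  137]
 [142 141 139 142 136 138 136 131 102  92  91  90 102 127 137 129 128 131
  134]
 [141 142 141 139 143 135 138 137 119  91  96  92  98 109 136 134 131 126
  134]
 [144 142 139 136 140 138 138 135 130 107  91 100 108 116 136 136 130 129
  130]
 [143 143 142 138 139 139 140 138 138 146 130 128 129 129 134 134 135 131
  130]
 [143 142 143 143 141 139 142 140 138 140 135 134 127 132 133 136 133 131
  134]
 [144 
[... 713 characters left out ...]
 138 135 136 135 135 143 139 140 137 136 138
  141]
 [144 142 138 139 139 137 138 124 135 111 113 114 119 144 141 140 140 140
  140]
 [142 143 141 139 139 134 136 108  97  97 103  97 100 121 141 139 143 139
  138]
 [144 142 143 141 140 134 138 135 112  98  96  95  92 106 138 140 145 140
  140]
 [144 140 144 142 139 137 135 139 134 104 116 113 114 129 136 139 141 146
  139]
 [142 143 143 142 141 137 138 138 136 135 139 136 136 136 132 137 138 142
  144]
 [140 144 142 144 142 140 137 139 136 137 130 138 138 136 135 135 138 142
  143]
 [143 144 143 145 146 145 139 140 135 134 136 137 142 135 133 134 135 135
  126]
 [142 142 140 144 144 144 142 140 139 137 133 133 120 133 141 142 149 140
  139]]
```

```bash
sed -i "s/^neck=/for _c in slot: slot[_c]=slot[_c]+.0015*u(RX)\nneck=/" plan.py; python3 -c "
from f import *
for h in (.142,.10,.05,.0): frac(*pl('w',A,.071,h,0,off=.0014))"
```

```text
t 9.85 q [0.074 0.955 0.271 0.36  2.55  2.118] p [0.5818 0.1827 0.3546] r [-3.14   0.689 -0.238] F [ 0.4  0.9 -1. ] op 0.0257 g 45.0
t 9.85 shift [ 0.0037 -0.0004 -0.0003] turn [-0.002 -0.012 -0.   ] rows>= 0.1
t 9.85 shift [ 0.0393 -0.0004  0.0429] turn [-0.002 -0.012 -0.   ] rows>= 1.0
t 9.85 shift [ 0.0817 -0.0003  0.0944] turn [-0.002 -0.012 -0.   ] rows>= 2.2
t 9.85 shift [ 0.1241 -0.0002  0.1459] turn [-0.002 -0.012 -0.   ] rows>= 3.4
```

Emit:
step_arm([
  {"x": 0.003, "y": 0, "z": 0, "rx": 0, "ry": 0, "rz": 0, "claw": -1},
  {"x": 0.008, "y": 0, "z": 0.005, "rx": 0, "ry": 0, "rz": 0, "claw": -1},
  {"x": 0.0125, "y": 0, "z": 0.011, "rx": 0, "ry": 0, "rz": 0, "claw": -1},
  {"x": 0.0175, "y": 0, "z": 0.017, "rx": 0, "ry": 0, "rz": 0, "claw": -1},
  {"x": 0.0225, "y": 0, "z": 0.023, "rx": 0, "ry": 0, "rz": 0, "claw": -1},
  {"x": 0.0275, "y": 0, "z": 0.029, "rx": 0, "ry": 0, "rz": 0, "claw": -1},
  {"x": 0.0325, "y": 0, "z": 0.035, "rx": 0, "ry": 0, "rz": 0, "claw": -1},
  {"x": 0.0393, "y": 0, "z": 0.043, "rx": 0, "ry": 0, "rz": 0, "claw": -1},
  {"x": 0.0393, "y": 0, "z": 0.043, "rx": 0, "ry": 0, "rz": 0, "claw": -1},
])

```text
time: 10.6
tool_pos: [0.5845, 0.1821, 0.3075]
tool_rot: [3.141, 0.693, -0.239]
contact_force: [-0.7, -0.3, -2.1]
opening: 0.0262
grip_force: 45.0
```

```bash
python3 -c "
from f import *
for h in (.05,.0): frac(*pl('w',A,.071,h,0,off=.0014))"
```

```text
t 10.6 q [0.073 0.939 0.431 0.301 2.418 2.043] p [0.5845 0.1821 0.3075] r [ 3.141  0.693 -0.239] F [-0.7 -0.3 -2.1] op 0.0262 g 45.0
t 10.6 shift [ 0.0391 -0.0003  0.0481] turn [-0.001 -0.006 -0.002] rows>= 1.1
t 10.6 shift [ 0.0817 -0.0003  0.0994] turn [-0.001 -0.006 -0.002] rows>= 2.3
```

Emit:
step_arm([
  {"x": 0.006, "y": 0, "z": 0.007, "rx": 0, "ry": 0, "rz": 0, "claw": -1},
  {"x": 0.012, "y": 0, "z": 0.014, "rx": 0, "ry": 0, "rz": 0, "claw": -1},
  {"x": 0.018, "y": 0, "z": 0.022, "rx": 0, "ry": 0, "rz": 0, "claw": -1},
  {"x": 0.024, "y": 0, "z": 0.029, "rx": 0, "ry": 0, "rz": 0, "claw": -1},
  {"x": 0.03, "y": 0, "z": 0.036, "rx": 0, "ry": 0, "rz": 0, "claw": -1},
  {"x": 0.036, "y": 0, "z": 0.044, "rx": 0, "ry": 0, "rz": 0, "claw": -1},
  {"x": 0.042, "y": 0, "z": 0.051, "rx": 0, "ry": 0, "rz": 0, "claw": -1},
  {"x": 0.048, "y": 0, "z": 0.059, "rx": 0, "ry": 0, "rz": 0, "claw": -1},
  {"x": 0.054, "y": 0, "z": 0.066, "rx": 0, "ry": 0, "rz": 0, "claw": -1},
  {"x": 0.054, "y": 0, "z": 0.066, "rx": 0, "ry": 0, "rz": 0, "claw": -1},
])

```text
time: 11.43
tool_pos: [0.5841, 0.1822, 0.2435]
tool_rot: [3.141, 0.693, -0.239]
contact_force: [0.2, -0.3, -2.6]
opening: 0.026
grip_force: 45.0
```

```bash
python3 -c "
from f import *
for h in (.0,-.004): frac(*pl('w',A,.071,h,0,off=.0014))"
```

```text
t 11.43 q [0.073 0.939 0.599 0.257 2.257 1.979] p [0.5841 0.1822 0.2435] r [ 3.141  0.693 -0.239] F [ 0.2 -0.3 -2.6] op 0.026 g 45.0
t 11.43 shift [ 0.0276 -0.0004  0.0333] turn [-0.001 -0.006 -0.002] rows>= 0.8
t 11.43 shift [ 0.031  -0.0004  0.0374] turn [-0.001 -0.006 -0.002] rows>= 0.9
```

Emit:
step_arm([
  {"x": 0.004, "y": 0, "z": 0.0045, "rx": 0, "ry": 0, "rz": 0, "claw": -1},
  {"x": 0.008, "y": 0, "z": 0.0095, "rx": 0, "ry": 0, "rz": 0, "claw": -1},
  {"x": 0.012, "y": 0, "z": 0.0145, "rx": 0, "ry": 0, "rz": 0, "claw": -1},
  {"x": 0.016, "y": 0, "z": 0.019, "rx": 0, "ry": 0, "rz": 0, "claw": -1},
  {"x": 0.019, "y": 0, "z": 0.023, "rx": 0, "ry": 0, "rz": 0, "claw": -1},
  {"x": 0.022, "y": 0, "z": 0.0265, "rx": 0, "ry": 0, "rz": 0, "claw": -1},
  {"x": 0.0245, "y": 0, "z": 0.0295, "rx": 0, "ry": 0, "rz": 0, "claw": -1},
  {"x": 0.0245, "y": 0, "z": 0.0295, "rx": 0, "ry": 0, "rz": 0, "claw": -1},
  {"x": 0.0245, "y": 0, "z": 0.0295, "rx": 0, "ry": 0, "rz": 0, "claw": -1},
])

```text
time: 12.18
tool_pos: [0.5845, 0.1822, 0.2164]
tool_rot: [-3.141, 0.691, -0.239]
contact_force: [-0.5, 0.4, -1.1]
opening: 0.0258
grip_force: 45.0
```

Emit:
step_arm([
  {"x": 0.00085, "y": 0, "z": 0.001, "rx": 0, "ry": 0, "rz": 0, "claw": -1},
  {"x": 0.0017, "y": 0, "z": 0.002, "rx": 0, "ry": 0, "rz": 0, "claw": -1},
  {"x": 0.0025, "y": 0, "z": 0.003, "rx": 0, "ry": 0, "rz": 0, "claw": -1},
  {"x": 0.0034, "y": 0, "z": 0.0041, "rx": 0, "ry": 0, "rz": 0, "claw": -1},
  {"x": 0.0034, "y": 0, "z": 0.0041, "rx": 0, "ry": 0, "rz": 0, "claw": -1},
  {"x": 0.0034, "y": 0, "z": 0.0041, "rx": 0, "ry": 0, "rz": 0, "claw": -1},
])

```text
time: 12.68
tool_pos: [0.5845, 0.1822, 0.2127]
tool_rot: [-3.141, 0.691, -0.238]
contact_force: [0.7, -0.4, -0.7]
opening: 0.0257
grip_force: 45.0
```

Emit:
step_arm([
  {"x": 0.00085, "y": 0, "z": 0.001, "rx": 0, "ry": 0, "rz": 0, "claw": -1},
  {"x": 0.0017, "y": 0, "z": 0.002, "rx": 0, "ry": 0, "rz": 0, "claw": -1},
  {"x": 0.0021, "y": 0, "z": 0.0025, "rx": 0, "ry": 0, "rz": 0, "claw": -1},
  {"x": 0.0025, "y": 0, "z": 0.003, "rx": 0, "ry": 0, "rz": 0, "claw": -1},
  {"x": 0.0025, "y": 0, "z": 0.003, "rx": 0, "ry": 0, "rz": 0, "claw": -1},
])

```text
time: 13.1
tool_pos: [0.5843, 0.1822, 0.2124]
tool_rot: [-3.139, 0.69, -0.237]
contact_force: [0.6, 0.0, 12.7]
opening: 0.0257
grip_force: 45.0
```

Emit:
step_arm([
  {"x": 0.0008, "y": 0, "z": 0.001, "rx": 0, "ry": 0, "rz": 0, "claw": -1},
  {"x": 0, "y": 0, "z": 0, "rx": 0, "ry": 0, "rz": 0, "claw": 0.1},
  {"x": 0, "y": 0, "z": 0, "rx": 0, "ry": 0, "rz": 0, "claw": 0.1},
  {"x": 0, "y": 0, "z": 0, "rx": 0, "ry": 0, "rz": 0, "claw": 0.1},
  {"x": 0, "y": 0, "z": 0, "rx": 0, "ry": 0, "rz": 0, "claw": 0.1},
  {"x": 0, "y": 0, "z": 0, "rx": 0, "ry": 0, "rz": 0, "claw": 0.1},
])

```text
time: 13.6
tool_pos: [0.5844, 0.1822, 0.209]
tool_rot: [-3.141, 0.692, -0.239]
contact_force: [-0.4, 0.0, 0.3]
opening: 0.0499
grip_force: 0.0
```

Emit:
step_arm([
  {"x": 0, "y": 0, "z": -0.02, "rx": 0, "ry": 0, "rz": 0, "claw": 0.1},
  {"x": 0, "y": 0, "z": -0.05, "rx": 0, "ry": 0, "rz": 0, "claw": 0.1},
  {"x": 0, "y": 0, "z": -0.09, "rx": 0, "ry": 0, "rz": 0, "claw": 0.1},
  {"x": 0, "y": 0, "z": -0.12, "rx": 0, "ry": 0, "rz": 0, "claw": 0.3},
  {"x": 0, "y": 0, "z": -0.12, "rx": 0, "ry": 0, "rz": 0, "claw": 0.3},
  {"x": 0, "y": 0, "z": -0.12, "rx": 0, "ry": 0, "rz": 0, "claw": 0.3},
])

```text
time: 14.1
tool_pos: [0.6326, 0.1669, 0.2733]
tool_rot: [3.142, 0.695, -0.241]
contact_force: [1.7, -0.3, -1.2]
opening: 0.0592
grip_force: 0.0
```

```bash
python3 -c "
from f import *
now=(np.array(D[-1][1]),Ro.from_euler('xyz',D[-1][2]).as_matrix()); s=robot.observe()
now=(np.array(s['tool_pos']),Ro.from_euler('xyz',s['tool_rot']).as_matrix())
mid=(np.array([.46,-.05,.40]),now[1]); mid2=(np.array([.46,-.2,.33]),Rt(u(5),-Z,80)); pre=gr('n',A,Y,.0125,.12)
check([now,mid,mid2,pre,gr('n',A,Y,.0125)],np.array(s['qpos'])); frac(*mid); frac(*mid2)
a=read_camera('scene')[0]; cv2.imwrite('pics/rel.png',cv2.resize(a[90:260,190:310],None,fx=3.5,fy=3.5,interpolation=2))"
```

```text
t 14.1 q [0.05  1.162 0.04  0.356 2.585 2.103] p [0.6326 0.1669 0.2733] r [ 3.142  0.695 -0.241] F [ 1.7 -0.3 -1.2] op 0.0592 g 0.0
q [-0.26  0.58  0.87 -0.02  2.38  1.54] cost 4.4e-10 margin 0.0 maxstep 0.19 turn deg 0.0
q [-0.64  0.15  1.52  0.12  1.35  0.83] cost 2.5e-17 margin 0.28 maxstep 0.08 turn deg 53.0
q [-1.31  0.49  2.33  1.18  0.96 -1.18] cost 7.8e-23 margin 0.37 maxstep 0.18 turn deg 44.0
q [-1.03  0.73  2.3   1.6   0.86 -1.42] cost 3.1e-25 margin 0.37 maxstep 0.03 turn deg 0.0
t 14.1 shift [-0.2267  0.3359 -0.0308] turn [0. 0. 0.] rows>= 7.3
t 14.1 shift [-0.1302  0.5301  0.0102] turn [-0.111  1.097 -0.417] rows>= 9.8
```

View pics/rel.png

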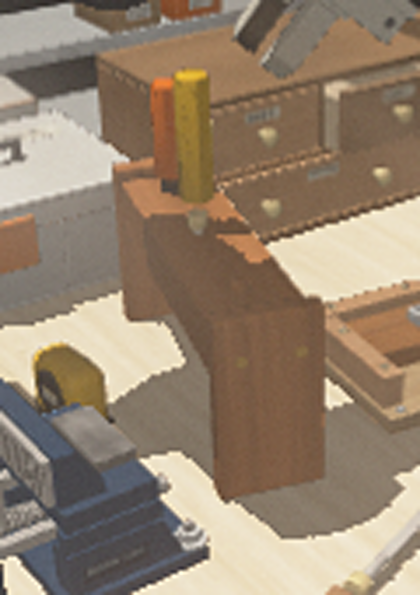

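The wide chisel stands with its collar on the rack at about (195, 215) in the crop. The arm is nearly straight here, so I leave sideways and then head for the narrow chisel.

```bash
python3 -c "
from f import *
s=robot.observe()
now=(np.array(s['tool_pos']),Ro.from_euler('xyz',s['tool_rot']).as_matrix())
w1=(np.array([.62,.07,.31]),now[1]); mid=(np.array([.50,-.05,.38]),Rt(-Z,-u(RX),25)); mid2=(np.array([.45,-.2,.33]),Rt(u(5),-Z,80)); pre=gr('n',A,Y,.0125,.12)
check([now,w1,mid,mid2,pre,gr('n',A,Y,.0125)],np.array(s['qpos'])); frac(*w1); frac(*mid)"
```

```text
t 14.15 q [0.051 1.161 0.039 0.355 2.583 2.102] p [0.6332 0.1674 0.274 ] r [-3.139  0.691 -0.24 ] F [0.2 0.8 0.6] op 0.0596 g 0.0
q [-0.07  1.05  0.18  0.21  2.58  1.88] cost 1.7e-08 margin 0.0 maxstep 0.02 turn deg 0.0
q [-0.25  0.51  0.92 -0.01  2.14  1.56] cost 2.1e-16 margin 0.08 maxstep 0.11 turn deg 15.0
q [-0.65  0.13  1.54  0.12  1.35  0.81] cost 3.9e-18 margin 0.52 maxstep 0.07 turn deg 39.0
q [-1.31  0.49  2.33  1.18  0.96 -1.18] cost 3.9e-18 margin 0.37 maxstep 0.18 turn deg 44.0
q [-1.03  0.73  2.3   1.6   0.86 -1.42] cost 3.1e-25 margin 0.37 maxstep 0.03 turn deg 0.0
t 14.15 shift [-0.02    0.1302 -0.046 ] turn [0. 0. 0.] rows>= 2.5
t 14.15 shift [-0.17    0.3236 -0.0436] turn [-0.004  0.324 -0.003] rows>= 6.6
```

Emit:
step_arm([
  {"x": -0.006, "y": 0.035, "z": -0.012, "rx": 0, "ry": 0, "rz": 0, "claw": 0.3},
  {"x": -0.012, "y": 0.08, "z": -0.03, "rx": 0, "ry": 0, "rz": 0, "claw": 0.3},
  {"x": -0.02, "y": 0.13, "z": -0.046, "rx": 0, "ry": 0, "rz": 0, "claw": 0.3},
  {"x": -0.05, "y": 0.17, "z": -0.046, "rx": 0, "ry": 0.06, "rz": 0, "claw": 0.3},
  {"x": -0.08, "y": 0.21, "z": -0.046, "rx": 0, "ry": 0.13, "rz": 0, "claw": 0.3},
  {"x": -0.11, "y": 0.25, "z": -0.046, "rx": 0, "ry": 0.2, "rz": 0, "claw": 0.3},
  {"x": -0.14, "y": 0.29, "z": -0.044, "rx": 0, "ry": 0.26, "rz": 0, "claw": 0.3},
  {"x": -0.17, "y": 0.324, "z": -0.044, "rx": 0, "ry": 0.324, "rz": 0, "claw": 0.3},
  {"x": -0.17, "y": 0.324, "z": -0.044, "rx": 0, "ry": 0.324, "rz": 0, "claw": 0.3},
  {"x": -0.17, "y": 0.324, "z": -0.044, "rx": 0, "ry": 0.324, "rz": 0, "claw": 0.3},
])

```text
time: 14.98
tool_pos: [0.4987, -0.051, 0.3855]
tool_rot: [-3.139, 0.425, -0.241]
contact_force: [0.5, -0.4, 0.4]
opening: 0.0598
grip_force: 0.0
```

```bash
cat > o.py <<'E'
from f import *
frac(np.array([.45,-.2,.33]),Rt(u(5),-Z,80)); frac(*gr('n',A,Y,.0125,.12))
E
python3 o.py
```

```text
t 14.98 q [-0.253  0.504  0.922 -0.003  2.141  1.558] p [ 0.4987 -0.051   0.3855] r [-3.139  0.425 -0.241] F [ 0.5 -0.4  0.4] op 0.0598 g 0.0
t 14.98 shift [0.0163 0.2085 0.0734] turn [-0.056  0.755 -0.422] rows>= 5.4
t 14.98 shift [0.0584 0.2125 0.406 ] turn [ 0.198  1.587 -0.88 ] rows>= 11.5
```

Emit:
step_arm([
  {"x": 0, "y": 0.04, "z": 0.012, "rx": -0.01, "ry": 0.13, "rz": -0.07, "claw": 0.3},
  {"x": 0.005, "y": 0.08, "z": 0.024, "rx": -0.02, "ry": 0.26, "rz": -0.14, "claw": 0.3},
  {"x": 0.01, "y": 0.12, "z": 0.04, "rx": -0.03, "ry": 0.38, "rz": -0.21, "claw": 0.3},
  {"x": 0.012, "y": 0.16, "z": 0.055, "rx": -0.04, "ry": 0.5, "rz": -0.28, "claw": 0.3},
  {"x": 0.016, "y": 0.2, "z": 0.07, "rx": -0.05, "ry": 0.62, "rz": -0.35, "claw": 0.3},
  {"x": 0.016, "y": 0.208, "z": 0.073, "rx": -0.056, "ry": 0.755, "rz": -0.42, "claw": 0.3},
  {"x": 0.016, "y": 0.208, "z": 0.073, "rx": -0.056, "ry": 0.755, "rz": -0.42, "claw": 0.3},
  {"x": 0.016, "y": 0.208, "z": 0.073, "rx": -0.056, "ry": 0.755, "rz": -0.42, "claw": 0.3},
])

```text
time: 15.65
tool_pos: [0.4508, -0.1988, 0.3269]
tool_rot: [-3.138, -0.165, 0.084]
contact_force: [0.2, -0.6, 1.3]
opening: 0.0599
grip_force: 0.0
```

```bash
python3 o.py
```

```text
t 15.65 q [-0.645  0.136  1.534  0.115  1.352  0.823] p [ 0.4508 -0.1988  0.3269] r [-3.138 -0.165  0.084] F [ 0.2 -0.6  1.3] op 0.0599 g 0.0
t 15.65 shift [-0.0004  0.0014 -0.0043] turn [-0.004  0.013 -0.004] rows>= 0.1
t 15.65 shift [-0.1462 -0.0259  0.2965] turn [ 0.211  0.892 -0.379] rows>= 6.2
```

Emit:
step_arm([
  {"x": -0.02, "y": 0, "z": 0.03, "rx": 0.03, "ry": 0.13, "rz": -0.06, "claw": 0.3},
  {"x": -0.04, "y": -0.005, "z": 0.07, "rx": 0.07, "ry": 0.27, "rz": -0.12, "claw": 0.3},
  {"x": -0.06, "y": -0.01, "z": 0.11, "rx": 0.1, "ry": 0.4, "rz": -0.18, "claw": 0.3},
  {"x": -0.08, "y": -0.015, "z": 0.15, "rx": 0.13, "ry": 0.53, "rz": -0.23, "claw": 0.3},
  {"x": -0.1, "y": -0.02, "z": 0.19, "rx": 0.16, "ry": 0.66, "rz": -0.28, "claw": 0.3},
  {"x": -0.12, "y": -0.023, "z": 0.23, "rx": 0.19, "ry": 0.78, "rz": -0.33, "claw": 0.3},
  {"x": -0.135, "y": -0.026, "z": 0.27, "rx": 0.21, "ry": 0.89, "rz": -0.38, "claw": 0.3},
  {"x": -0.146, "y": -0.026, "z": 0.296, "rx": 0.21, "ry": 0.89, "rz": -0.38, "claw": 0.3},
  {"x": -0.146, "y": -0.026, "z": 0.296, "rx": 0.21, "ry": 0.89, "rz": -0.38, "claw": 0.3},
  {"x": -0.146, "y": -0.026, "z": 0.296, "rx": 0.21, "ry": 0.89, "rz": -0.38, "claw": 0.3},
])

```text
time: 16.48
tool_pos: [0.3853, -0.1856, 0.1068]
tool_rot: [-3.116, -0.829, 0.402]
contact_force: [0.2, -0.2, -0.5]
opening: 0.0595
grip_force: 0.0
```

```bash
python3 -c "
from f import *
frac(*gr('n',A,Y,.0125))
a=read_camera('scene')[0]; cv2.imwrite('pics/pren.png',cv2.resize(a[130:330,190:390],None,fx=3,fy=3,interpolation=2))"
```

```text
t 16.48 q [-1.257  0.419  2.286  1.106  0.959 -1.01 ] p [ 0.3853 -0.1856  0.1068] r [-3.116 -0.829  0.402] F [ 0.2 -0.2 -0.5] op 0.0595 g 0.0
t 16.48 shift [-0.0159 -0.003   0.1688] turn [-0.016  0.055 -0.015] rows>= 3.0
```

View pics/pren.png

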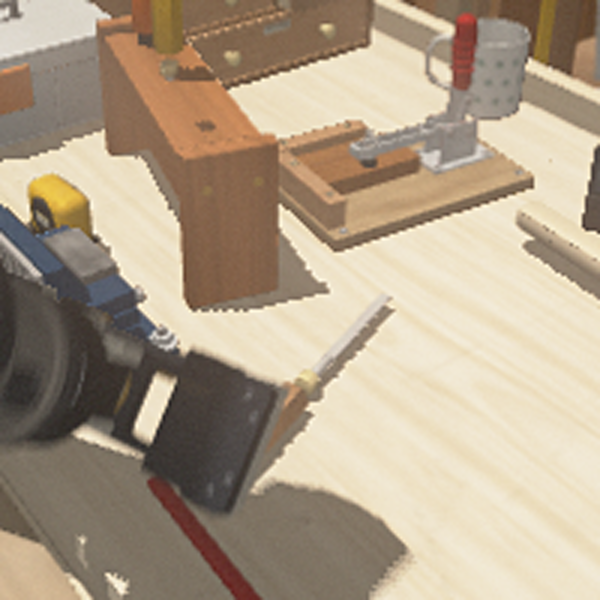

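The left finger sits beside the wooden handle, and the collar is at about (308, 383) in the crop. The approach line is clear.

Emit:
step_arm([
  {"x": -0.016, "y": -0.003, "z": 0.02, "rx": -0.016, "ry": 0.055, "rz": -0.015, "claw": 0.3},
  {"x": -0.016, "y": -0.003, "z": 0.05, "rx": -0.016, "ry": 0.055, "rz": -0.015, "claw": 0.3},
  {"x": -0.016, "y": -0.003, "z": 0.09, "rx": -0.016, "ry": 0.055, "rz": -0.015, "claw": 0.3},
  {"x": -0.016, "y": -0.003, "z": 0.12, "rx": -0.016, "ry": 0.055, "rz": -0.015, "claw": 0.3},
  {"x": -0.016, "y": -0.003, "z": 0.15, "rx": -0.016, "ry": 0.055, "rz": -0.015, "claw": 0.3},
  {"x": -0.016, "y": -0.003, "z": 0.165, "rx": -0.016, "ry": 0.055, "rz": -0.015, "claw": 0.3},
  {"x": -0.016, "y": -0.003, "z": 0.165, "rx": -0.016, "ry": 0.055, "rz": -0.015, "claw": 0.3},
  {"x": -0.016, "y": -0.003, "z": 0.165, "rx": -0.016, "ry": 0.055, "rz": -0.015, "claw": 0.3},
])

```text
time: 17.2
tool_pos: [0.4594, -0.1468, 0.0147]
tool_rot: [-3.137, -0.87, 0.415]
contact_force: [-0.3, 0.9, 0.3]
opening: 0.0598
grip_force: 0.0
```

```bash
python3 -c "
from f import *
frac(*gr('n',A,Y,.0125))"
```

```text
t 17.2 q [-1.029  0.724  2.301  1.593  0.862 -1.414] p [ 0.4594 -0.1468  0.0147] r [-3.137 -0.87   0.415] F [-0.3  0.9  0.3] op 0.0598 g 0.0
t 17.2 shift [-0.0008  0.0018  0.0037] turn [-0.002  0.003 -0.003] rows>= 0.1
```

Emit:
step_arm([
  {"x": 0, "y": 0, "z": 0, "rx": 0, "ry": 0, "rz": 0, "claw": -1},
  {"x": 0, "y": 0, "z": 0, "rx": 0, "ry": 0, "rz": 0, "claw": -1},
  {"x": 0, "y": 0, "z": 0, "rx": 0, "ry": 0, "rz": 0, "claw": -1},
  {"x": 0, "y": 0, "z": 0, "rx": 0, "ry": 0, "rz": 0, "claw": -1},
  {"x": 0, "y": 0, "z": 0, "rx": 0, "ry": 0, "rz": 0, "claw": -1},
  {"x": 0, "y": 0, "z": 0, "rx": 0, "ry": 0, "rz": 0, "claw": -1},
], squeeze=45)

```text
time: 17.7
tool_pos: [0.458, -0.1485, 0.0153]
tool_rot: [-3.141, -0.869, 0.413]
contact_force: [-1.6, -2.5, 3.1]
opening: 0.0257
grip_force: 45.0
```

```bash
python3 -c "
from f import *
g=gr('n',A,Y,.0125)
lift=(g[0]*[1,1.1,1]+Z*.26,g[1]); mid=(np.array([.44,-.1,.36]),pl('n',A,Y,.145)[1])
s=robot.observe()
check([g,lift,mid,pl('n',A,.071,.15,-.12),pl('n',A,.071,.142),pl('n',A,.071,0)],np.array(s['qpos']))
frac(*lift)"
```

```text
t 17.7 q [-1.034  0.722  2.304  1.596  0.861 -1.419] p [ 0.458  -0.1485  0.0153] r [-3.141 -0.869  0.413] F [-1.6 -2.5  3.1] op 0.0257 g 45.0
q [-1.05  0.11  2.05  1.    1.13 -0.42] cost 6.9e-19 margin 0.4 maxstep 0.08 turn deg 0.0
q [-0.34  0.57  1.   -0.09  2.26  1.43] cost 1.6e-19 margin 0.4 maxstep 0.23 turn deg 96.0
q [-0.03  0.54  1.05  0.17  2.23  1.84] cost 2.3e-20 margin 0.4 maxstep 0.03 turn deg 0.0
q [-0.06  0.82  0.55  0.18  2.45  1.84] cost 1.2e-16 margin 0.21 maxstep 0.05 turn deg 0.0
q [-0.06  0.86  0.85  0.13  2.12  1.77] cost 1.9e-22 margin 0.21 maxstep 0.03 turn deg 0.0
t 17.7 shift [ 0.2602  0.0183 -0.2235] turn [ 0.005  0.004 -0.005] rows>= 6.2
```

Emit:
step_arm([
  {"x": 0.02, "y": 0, "z": -0.017, "rx": 0, "ry": 0, "rz": 0, "claw": -1},
  {"x": 0.06, "y": 0.005, "z": -0.05, "rx": 0, "ry": 0, "rz": 0, "claw": -1},
  {"x": 0.1, "y": 0.01, "z": -0.085, "rx": 0, "ry": 0, "rz": 0, "claw": -1},
  {"x": 0.14, "y": 0.01, "z": -0.12, "rx": 0, "ry": 0, "rz": 0, "claw": -1},
  {"x": 0.18, "y": 0.015, "z": -0.155, "rx": 0, "ry": 0, "rz": 0, "claw": -1},
  {"x": 0.22, "y": 0.018, "z": -0.19, "rx": 0, "ry": 0, "rz": 0, "claw": -1},
  {"x": 0.26, "y": 0.018, "z": -0.223, "rx": 0, "ry": 0, "rz": 0, "claw": -1},
  {"x": 0.26, "y": 0.018, "z": -0.223, "rx": 0, "ry": 0, "rz": 0, "claw": -1},
  {"x": 0.26, "y": 0.018, "z": -0.223, "rx": 0, "ry": 0, "rz": 0, "claw": -1},
])

```text
time: 18.45
tool_pos: [0.4615, -0.1612, 0.273]
tool_rot: [3.136, -0.869, 0.419]
contact_force: [0.0, -0.1, -3.3]
opening: 0.0256
grip_force: 44.9
```

```bash
python3 -c "
from f import *
frac(np.array([.44,-.1,.36]),pl('n',A,Y,.145)[1])"
```

```text
t 18.45 q [-1.043  0.104  2.05   0.996  1.128 -0.413] p [ 0.4615 -0.1612  0.273 ] r [ 3.136 -0.869  0.419] F [ 0.  -0.1 -3.3] op 0.0256 g 44.9
t 18.45 shift [ 0.0931 -0.0859 -0.07  ] turn [-0.074 -1.919  0.917] rows>= 13.4
```

Emit:
step_arm([
  {"x": 0.02, "y": 0, "z": -0.02, "rx": 0, "ry": -0.1, "rz": 0.05, "claw": -1},
  {"x": 0.03, "y": -0.01, "z": -0.04, "rx": -0.01, "ry": -0.21, "rz": 0.1, "claw": -1},
  {"x": 0.04, "y": -0.02, "z": -0.05, "rx": -0.01, "ry": -0.33, "rz": 0.16, "claw": -1},
  {"x": 0.05, "y": -0.03, "z": -0.05, "rx": -0.02, "ry": -0.45, "rz": 0.22, "claw": -1},
  {"x": 0.06, "y": -0.035, "z": -0.06, "rx": -0.02, "ry": -0.57, "rz": 0.27, "claw": -1},
  {"x": 0.07, "y": -0.04, "z": -0.06, "rx": -0.03, "ry": -0.69, "rz": 0.33, "claw": -1},
  {"x": 0.08, "y": -0.045, "z": -0.06, "rx": -0.03, "ry": -0.81, "rz": 0.39, "claw": -1},
  {"x": 0.08, "y": -0.05, "z": -0.06, "rx": -0.037, "ry": -0.96, "rz": 0.46, "claw": -1},
  {"x": 0.08, "y": -0.05, "z": -0.06, "rx": -0.037, "ry": -0.96, "rz": 0.46, "claw": -1},
  {"x": 0.08, "y": -0.05, "z": -0.06, "rx": -0.037, "ry": -0.96, "rz": 0.46, "claw": -1},
])

```text
time: 19.28
tool_pos: [0.451, -0.1241, 0.3438]
tool_rot: [-2.998, -0.08, 0.081]
contact_force: [0.4, 0.2, -2.2]
opening: 0.0256
grip_force: 44.9
```

```bash
python3 -c "
from f import *
frac(np.array([.44,-.1,.36]),pl('n',A,Y,.145)[1])"
```

```text
t 19.28 q [-0.546  0.157  1.463  0.163  1.542  0.932] p [ 0.451  -0.1241  0.3438] r [-2.998 -0.08   0.081] F [ 0.4  0.2 -2.2] op 0.0256 g 44.9
t 19.28 shift [-0.0103 -0.0361 -0.0175] turn [-0.046 -0.951  0.465] rows>= 6.7
```

Emit:
step_arm([
  {"x": 0, "y": -0.005, "z": -0.01, "rx": 0, "ry": -0.1, "rz": 0.05, "claw": -1},
  {"x": 0, "y": -0.01, "z": -0.02, "rx": -0.01, "ry": -0.21, "rz": 0.1, "claw": -1},
  {"x": -0.01, "y": -0.015, "z": -0.02, "rx": -0.01, "ry": -0.33, "rz": 0.16, "claw": -1},
  {"x": -0.01, "y": -0.02, "z": -0.02, "rx": -0.02, "ry": -0.45, "rz": 0.22, "claw": -1},
  {"x": -0.01, "y": -0.025, "z": -0.02, "rx": -0.02, "ry": -0.57, "rz": 0.28, "claw": -1},
  {"x": -0.01, "y": -0.03, "z": -0.0175, "rx": -0.03, "ry": -0.69, "rz": 0.34, "claw": -1},
  {"x": -0.01, "y": -0.036, "z": -0.0175, "rx": -0.04, "ry": -0.81, "rz": 0.4, "claw": -1},
  {"x": -0.01, "y": -0.036, "z": -0.0175, "rx": -0.046, "ry": -0.951, "rz": 0.465, "claw": -1},
  {"x": -0.01, "y": -0.036, "z": -0.0175, "rx": -0.046, "ry": -0.951, "rz": 0.465, "claw": -1},
  {"x": -0.01, "y": -0.036, "z": -0.0175, "rx": -0.046, "ry": -0.951, "rz": 0.465, "claw": -1},
  {"x": -0.01, "y": -0.036, "z": -0.0175, "rx": -0.046, "ry": -0.951, "rz": 0.465, "claw": -1},
])

```text
time: 20.2
tool_pos: [0.4394, -0.1014, 0.3626]
tool_rot: [-3.141, 0.691, -0.241]
contact_force: [-1.0, -0.1, -1.9]
opening: 0.0259
grip_force: 44.9
```

```bash
python3 ax.py chisel_narrow .07 .0028; python3 -c "
from f import *
frac(*pl('n',A,.071,.15,-.12,off=.0028))"
```

```text
t 20.2 q [-0.349  0.561  1.003 -0.088  2.264  1.432] p [ 0.4394 -0.1014  0.3626] r [-3.141  0.691 -0.241] F [-1.  -0.1 -1.9] op 0.0259 g 44.9
[48.7  5.4  6.9  9. ]
[ 38.3   5.  -11.8  16. ]
[ 27.8   4.5 -11.8  17. ]
[ 17.2   5.  -12.4  15. ]
[  6.5   9.8 -12.5  10. ]
[ -4.5   8.6 -13.   10. ]
[-15.9   3.7 -13.   16. ]
[-27.3   3.3 -13.1  15. ]
[-38.9   2.8 -12.6  16. ]
[-50.7   2.3 -11.9  17. ]
[-62.7   2.8 359.1   7. ]
[-74.9   2.3 -10.2  10. ]
[-87.4   1.9  -6.6   5. ]
[-100.     2.3   -7.9    5. ]
[-113.     1.9   -8.7    2. ]
[-132.8    1.6   -8.     1. ]
lat dir [-0.87   0.494  0.   ] view dir [0.494 0.87  0.   ] z range 0.0487 -0.1418
t 20.3 q [-0.348  0.559  1.002 -0.089  2.265  1.433] p [ 0.4392 -0.1011  0.364 ] r [ 3.14   0.689 -0.243] F [-1.3 -0.3 -2.9] op 0.0255 g 44.9
t 20.3 shift [-0.0476 -0.2679  0.0438] turn [-0.002 -0.011 -0.006] rows>= 5.0
```

```bash
python3 -c "
from f import *
frac(*pl('n',A,.079,.145,-.12,off=-.001))
s=robot.observe();check([pl('n',A,.079,.145,-.12,off=-.001),pl('n',A,.079,.142,off=-.001),pl('n',A,.079,0,off=-.001)],np.array(s['qpos']))"
```

```text
t 20.3 q [-0.348  0.559  1.002 -0.089  2.265  1.433] p [ 0.4392 -0.1011  0.364 ] r [ 3.14   0.689 -0.243] F [-1.3 -0.3 -2.9] op 0.0255 g 44.9
t 20.3 shift [-0.0462 -0.2679  0.0375] turn [-0.002 -0.011 -0.006] rows>= 4.9
q [-0.06  0.84  0.5   0.18  2.49  1.85] cost 1.1e-16 margin 0.17 maxstep 0.4 turn deg 0.0
q [-0.06  0.86  0.82  0.13  2.14  1.78] cost 1.2e-21 margin 0.17 maxstep 0.03 turn deg 0.0
```

Emit:
step_arm([
  {"x": -0.008, "y": -0.045, "z": 0.006, "rx": 0, "ry": -0.014, "rz": -0.006, "claw": -1},
  {"x": -0.016, "y": -0.09, "z": 0.012, "rx": 0, "ry": -0.014, "rz": -0.006, "claw": -1},
  {"x": -0.024, "y": -0.135, "z": 0.019, "rx": 0, "ry": -0.014, "rz": -0.006, "claw": -1},
  {"x": -0.032, "y": -0.18, "z": 0.025, "rx": 0, "ry": -0.014, "rz": -0.006, "claw": -1},
  {"x": -0.04, "y": -0.225, "z": 0.032, "rx": 0, "ry": -0.014, "rz": -0.006, "claw": -1},
  {"x": -0.046, "y": -0.268, "z": 0.0375, "rx": 0, "ry": -0.014, "rz": -0.006, "claw": -1},
  {"x": -0.046, "y": -0.268, "z": 0.0375, "rx": 0, "ry": -0.014, "rz": -0.006, "claw": -1},
  {"x": -0.046, "y": -0.268, "z": 0.0375, "rx": 0, "ry": -0.014, "rz": -0.006, "claw": -1},
  {"x": -0.046, "y": -0.268, "z": 0.0375, "rx": 0, "ry": -0.014, "rz": -0.006, "claw": -1},
])

```text
time: 21.05
tool_pos: [0.4445, 0.1046, 0.3636]
tool_rot: [-3.14, 0.702, -0.237]
contact_force: [0.3, -0.7, -2.3]
opening: 0.0256
grip_force: 44.9
```

```bash
python3 ax.py chisel_narrow .07 -.001; python3 -c "
from f import *
frac(*pl('n',A,.079,.143,0,off=-.001))"
```

```text
t 21.05 q [-0.032  0.546  1.032  0.172  2.248  1.837] p [0.4445 0.1046 0.3636] r [-3.14   0.702 -0.237] F [ 0.3 -0.7 -2.3] op 0.0256 g 44.9
[48.7  1.2  1.1 10. ]
[36.2  1.4 -8.2 13. ]
[23.5  2.7 -9.6 11. ]
[11.   8.3 -9.4  7. ]
[ -2.3   6.4 -11.4   8. ]
[-15.9   2.4 -11.8  13. ]
[-29.5   2.6 -11.2  14. ]
[-43.3   1.8 -13.1  12. ]
[-57.2   3.2 -12.5   8. ]
[-78.7   1.9  -8.9   5. ]
[-93.4   1.   -4.2   5. ]
[-108.2    1.3   -5.6    4. ]
[-123.4    0.4   -7.1    2. ]
[-138.8    0.7   -8.6    1. ]
[-154.4    1.    -6.8    2. ]
[-1.704e+02  1.000e-01 -8.500e+00  2.000e+00]
[-186.6    0.4   -9.5    3. ]
[-203.1    0.7  -10.6    2. ]
lat dir [-0.924  0.383  0.   ] view dir [0.383 0.924 0.   ] z range 0.0487 -0.2059
t 21.15 q [-0.033  0.547  1.032  0.172  2.248  1.837] p [0.4447 0.104  0.3632] r [-3.141  0.703 -0.239] F [-0.3  0.  -2. ] op 0.0254 g 44.9
t 21.15 shift [ 0.1222 -0.001  -0.1015] turn [-0.003  0.007 -0.002] rows>= 2.9
```

Emit:
step_arm([
  {"x": 0.02, "y": 0, "z": -0.017, "rx": 0, "ry": 0, "rz": 0, "claw": -1},
  {"x": 0.05, "y": 0, "z": -0.041, "rx": 0, "ry": 0, "rz": 0, "claw": -1},
  {"x": 0.08, "y": 0, "z": -0.066, "rx": 0, "ry": 0, "rz": 0, "claw": -1},
  {"x": 0.11, "y": -0.001, "z": -0.091, "rx": 0, "ry": 0, "rz": 0, "claw": -1},
  {"x": 0.123, "y": -0.001, "z": -0.102, "rx": 0, "ry": 0, "rz": 0, "claw": -1},
  {"x": 0.123, "y": -0.001, "z": -0.102, "rx": 0, "ry": 0, "rz": 0, "claw": -1},
  {"x": 0.123, "y": -0.001, "z": -0.102, "rx": 0, "ry": 0, "rz": 0, "claw": -1},
  {"x": 0.123, "y": -0.001, "z": -0.102, "rx": 0, "ry": 0, "rz": 0, "claw": -1},
])

```text
time: 21.82
tool_pos: [0.561, 0.0768, 0.3613]
tool_rot: [-3.141, 0.705, -0.239]
contact_force: [0.6, 0.0, -2.1]
opening: 0.0256
grip_force: 44.9
```

```bash
python3 ax.py chisel_narrow .07 -.001; python3 -c "
from f import *
for h in(.143,.1,.035): frac(*pl('n',A,.079,h,0,off=-.0005))
a=read_camera('scene')[0]; cv2.imwrite('pics/hovn.png',cv2.resize(a[60:200,220:300],None,fx=4.2,fy=4.2,interpolation=2))"
```

```text
t 21.82 q [-0.064  0.844  0.49   0.19   2.497  1.857] p [0.561  0.0768 0.3613] r [-3.141  0.705 -0.239] F [ 0.6  0.  -2.1] op 0.0256 g 44.9
[46.9  1.2 -0.4  9. ]
[33.8  0.5 -9.3 12. ]
[ 20.6   0.9 -11.9  12. ]
[  7.4   5.8 -10.3   8. ]
[ -6.3   2.9 -13.1  11. ]
[-20.2  -0.1 -11.9  12. ]
[-34.3  -0.8 -12.4  11. ]
[-48.5   0.7 -13.7  12. ]
[-63.    0.  405.1   3. ]
[-77.7  -0.7 -10.7   6. ]
[-92.7  -0.3  -6.2   4. ]
[-1.079e+02  1.000e-01 -7.600e+00  2.000e+00]
[-193.7   -1.2  -10.9    3. ]
lat dir [-0.861  0.508  0.   ] view dir [0.508 0.861 0.   ] z range 0.0469 -0.2022
t 21.92 q [-0.063  0.842  0.49   0.19   2.497  1.858] p [0.5607 0.0773 0.3621] r [-3.141  0.704 -0.238] F [-0.2  0.1 -1.3] op 0.0256 g 44.9
t 21.92 shift [-0.0003  0.0012  0.0004] turn [-0.001  0.008 -0.001] rows>= 0.1
t 21.92 shift [0.0368 0.0013 0.0441] turn [-0.001  0.008 -0.001] rows>= 1.0
t 21.92 shift [0.0929 0.0013 0.1102] turn [-0.001  0.008 -0.001] rows>= 2.6
```

View pics/hovn.png

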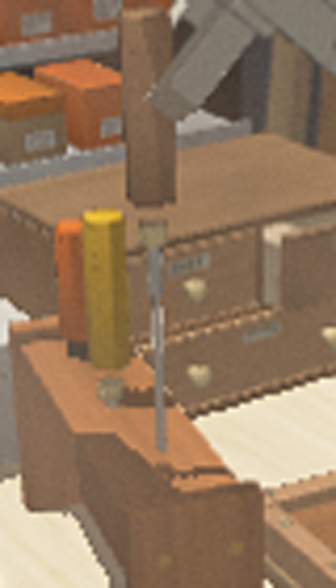

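The tip is at about (162, 448) in the crop. Both the row position and the depth suggest it leans about 5 mm toward the camera (rack −y), so I tilt it upright about the rack's x axis and remeasure.

```bash
python3 -c "
from f import *
s=robot.observe(); R=Ro.from_euler('xyz',s['tool_rot']).as_matrix()
print('turn',(R.T@u(RX)*.033/(np.pi/4)).round(4),'1mm rack y',(R.T@u(RX+90)*.001/.75).round(5),'1mm rack x',(R.T@u(RX)*.001/.75).round(5),'1mm down',(R.T@-Z*.001/.75).round(5))"
```

```text
t 21.97 q [-0.063  0.842  0.49   0.19   2.498  1.858] p [0.5607 0.0775 0.3622] r [-3.141  0.704 -0.238] F [ 0.3  0.5 -1.6] op 0.0258 g 44.9
turn [ 0.032  -0.     -0.0272] 1mm rack y [-0.      -0.00133  0.     ] 1mm rack x [ 0.00102 -0.      -0.00086] 1mm down [0.00086 0.      0.00102]
```

Emit:
step_arm([
  {"x": 0, "y": 0.0012, "z": 0, "rx": 0.016, "ry": 0, "rz": -0.014, "claw": -1},
  {"x": 0, "y": 0.0012, "z": 0, "rx": 0.032, "ry": 0, "rz": -0.027, "claw": -1},
  {"x": 0, "y": 0.0012, "z": 0, "rx": 0.032, "ry": 0, "rz": -0.027, "claw": -1},
  {"x": 0, "y": 0.0012, "z": 0, "rx": 0.032, "ry": 0, "rz": -0.027, "claw": -1},
])

```text
time: 22.3
tool_pos: [0.5611, 0.0763, 0.3614]
tool_rot: [-3.098, 0.704, -0.211]
contact_force: [0.5, 0.5, -1.9]
opening: 0.0254
grip_force: 44.9
```

```bash
python3 ax.py chisel_narrow .07 -.0005; python3 -c "
from f import *
a=[]
for _ in range(4):
    im,d=read_camera('scene'); m=nets.masks_of('scene','chisel_narrow')[0]['region']; r,c=np.nonzero(m); a.append((r.max(),c[r>=r.max()-2].mean()))
print(a)
for z in(.15,.155): print(z,proj('scene',slot['n']+Z*(z-.14)))
"
```

```text
t 22.3 q [-0.075  0.836  0.505  0.216  2.485  1.847] p [0.5611 0.0763 0.3614] r [-3.098  0.704 -0.211] F [ 0.5  0.5 -1.9] op 0.0254 g 44.9
[47.9  1.3 -1.5 10. ]
[ 34.8   0.6 -12.2  13. ]
[ 21.6   1.  -12.1  13. ]
[  8.4   7.1 -11.5   8. ]
[ -5.3   4.1 -11.7   9. ]
[-19.2   1.1 -11.8  12. ]
[-33.2   1.6 -11.2  12. ]
[-47.4   2.  -13.1  12. ]
[-6.190e+01  1.000e-01  4.032e+02  4.000e+00]
[-76.6   1.7  -7.2   7. ]
[-91.6   1.   -2.6   4. ]
[-106.8    1.4   -5.3    2. ]
[-122.2    1.9   -2.1    2. ]
[-138.     1.1   -2.6    3. ]
[-154.     1.5   -5.7    3. ]
[-170.4    0.8   -3.1    2. ]
[-187.    -0.    -2.8    3. ]
[-203.9    1.7   -3.7    2. ]
lat dir [-0.861  0.509  0.   ] view dir [0.509 0.861 0.   ] z range 0.0479 -0.2067
t 22.4 q [-0.074  0.837  0.504  0.216  2.485  1.847] p [0.5612 0.0765 0.3612] r [-3.098  0.705 -0.211] F [-0.1 -0.7 -1.6] op 0.0256 g 44.9
[(np.int64(162), np.float64(257.5)), (np.int64(164), np.float64(257.5)), (np.int64(164), np.float64(257.5)), (np.int64(165), np.float64(257.5))]
0.15 (np.float64(167.6390614914132), np.float64(257.8970286511236))
0.155 (np.float64(165.8911032586119), np.float64(257.84351112441965))
```

Emit:
step_arm([
  {"x": 0.0013, "y": 0, "z": -0.0011, "rx": 0, "ry": 0, "rz": 0, "claw": -1},
  {"x": 0.006, "y": 0, "z": 0.0045, "rx": 0, "ry": 0, "rz": 0, "claw": -1},
  {"x": 0.0107, "y": 0, "z": 0.01, "rx": 0, "ry": 0, "rz": 0, "claw": -1},
  {"x": 0.0154, "y": 0, "z": 0.0156, "rx": 0, "ry": 0, "rz": 0, "claw": -1},
  {"x": 0.02, "y": 0, "z": 0.0211, "rx": 0, "ry": 0, "rz": 0, "claw": -1},
  {"x": 0.0247, "y": 0, "z": 0.0267, "rx": 0, "ry": 0, "rz": 0, "claw": -1},
  {"x": 0.0294, "y": 0, "z": 0.0322, "rx": 0, "ry": 0, "rz": 0, "claw": -1},
  {"x": 0.0294, "y": 0, "z": 0.0322, "rx": 0, "ry": 0, "rz": 0, "claw": -1},
  {"x": 0.0294, "y": 0, "z": 0.0322, "rx": 0, "ry": 0, "rz": 0, "claw": -1},
])

```text
time: 23.55
tool_pos: [0.5625, 0.0773, 0.3281]
tool_rot: [-3.098, 0.706, -0.211]
contact_force: [1.4, -0.0, -1.5]
opening: 0.0253
grip_force: 44.9
```

Emit:
step_arm([
  {"x": 0.0069, "y": 0, "z": 0.0082, "rx": 0, "ry": 0, "rz": 0, "claw": -1},
  {"x": 0.0138, "y": 0, "z": 0.0163, "rx": 0, "ry": 0, "rz": 0, "claw": -1},
  {"x": 0.0206, "y": 0, "z": 0.0245, "rx": 0, "ry": 0, "rz": 0, "claw": -1},
  {"x": 0.0275, "y": 0, "z": 0.0326, "rx": 0, "ry": 0, "rz": 0, "claw": -1},
  {"x": 0.0344, "y": 0, "z": 0.0408, "rx": 0, "ry": 0, "rz": 0, "claw": -1},
  {"x": 0.0413, "y": 0, "z": 0.049, "rx": 0, "ry": 0, "rz": 0, "claw": -1},
  {"x": 0.0482, "y": 0, "z": 0.0571, "rx": 0, "ry": 0, "rz": 0, "claw": -1},
  {"x": 0.055, "y": 0, "z": 0.0653, "rx": 0, "ry": 0, "rz": 0, "claw": -1},
  {"x": 0.0619, "y": 0, "z": 0.0734, "rx": 0, "ry": 0, "rz": 0, "claw": -1},
  {"x": 0.0619, "y": 0, "z": 0.0734, "rx": 0, "ry": 0, "rz": 0, "claw": -1},
  {"x": 0.0619, "y": 0, "z": 0.0734, "rx": 0, "ry": 0, "rz": 0, "claw": -1},
])

```text
time: 24.47
tool_pos: [0.5627, 0.0796, 0.2559]
tool_rot: [-3.099, 0.706, -0.211]
contact_force: [0.4, -1.3, -1.9]
opening: 0.0258
grip_force: 45.1
```

```bash
python3 -c "
from f import *
s=robot.observe(); R=Ro.from_euler('xyz',s['tool_rot']).as_matrix()
for t in ([.5625,.0768,.2559],[.5625,.0768,.226],[.5625,.0768,.221],[.5625,.0768,.215]): print((R.T@(np.array(t)-s['tool_pos'])/.75).round(4))
print((R.T@-Z*.001/.75).round(5))"
```

```text
t 24.47 q [-0.07   0.85   0.755  0.169  2.226  1.783] p [0.5627 0.0796 0.2559] r [-3.099  0.706 -0.211] F [ 0.4 -1.3 -1.9] op 0.0258 g 45.1
[ 0.0003  0.0037 -0.0005]
[0.0262 0.005  0.0298]
[0.0305 0.0052 0.0349]
[0.0357 0.0055 0.041 ]
[8.60e-04 4.00e-05 1.01e-03]
```

Emit:
step_arm([
  {"x": 0.0003, "y": 0.002, "z": -0.0003, "rx": 0, "ry": 0, "rz": 0, "claw": -1},
  {"x": 0.0003, "y": 0.0037, "z": -0.0005, "rx": 0, "ry": 0, "rz": 0, "claw": -1},
  {"x": 0.0046, "y": 0.004, "z": 0.0045, "rx": 0, "ry": 0, "rz": 0, "claw": -1},
  {"x": 0.009, "y": 0.0042, "z": 0.0096, "rx": 0, "ry": 0, "rz": 0, "claw": -1},
  {"x": 0.0133, "y": 0.0044, "z": 0.0147, "rx": 0, "ry": 0, "rz": 0, "claw": -1},
  {"x": 0.0176, "y": 0.0046, "z": 0.0197, "rx": 0, "ry": 0, "rz": 0, "claw": -1},
  {"x": 0.022, "y": 0.0048, "z": 0.0248, "rx": 0, "ry": 0, "rz": 0, "claw": -1},
  {"x": 0.0262, "y": 0.005, "z": 0.0298, "rx": 0, "ry": 0, "rz": 0, "claw": -1},
  {"x": 0.0262, "y": 0.005, "z": 0.0298, "rx": 0, "ry": 0, "rz": 0, "claw": -1},
])

```text
time: 25.22
tool_pos: [0.5623, 0.077, 0.2253]
tool_rot: [-3.099, 0.707, -0.211]
contact_force: [0.5, -1.2, -1.5]
opening: 0.0259
grip_force: 44.9
```

Emit:
step_arm([
  {"x": 0.00086, "y": 0, "z": 0.001, "rx": 0, "ry": 0, "rz": 0, "claw": -1},
  {"x": 0.0017, "y": 0, "z": 0.002, "rx": 0, "ry": 0, "rz": 0, "claw": -1},
  {"x": 0.0026, "y": 0.0001, "z": 0.003, "rx": 0, "ry": 0, "rz": 0, "claw": -1},
  {"x": 0.0034, "y": 0.0001, "z": 0.004, "rx": 0, "ry": 0, "rz": 0, "claw": -1},
  {"x": 0.0039, "y": 0.0001, "z": 0.0046, "rx": 0, "ry": 0, "rz": 0, "claw": -1},
  {"x": 0.0039, "y": 0.0001, "z": 0.0046, "rx": 0, "ry": 0, "rz": 0, "claw": -1},
])

```text
time: 25.72
tool_pos: [0.5626, 0.077, 0.222]
tool_rot: [-3.098, 0.705, -0.211]
contact_force: [-0.2, 0.4, -1.4]
opening: 0.0258
grip_force: 44.9
```

Emit:
step_arm([
  {"x": 0.00086, "y": 0, "z": 0.001, "rx": 0, "ry": 0, "rz": 0, "claw": -1},
  {"x": 0.0017, "y": 0, "z": 0.002, "rx": 0, "ry": 0, "rz": 0, "claw": -1},
  {"x": 0.0022, "y": 0, "z": 0.0026, "rx": 0, "ry": 0, "rz": 0, "claw": -1},
  {"x": 0.0022, "y": 0, "z": 0.0026, "rx": 0, "ry": 0, "rz": 0, "claw": -1},
])

```text
time: 26.05
tool_pos: [0.5626, 0.0771, 0.2193]
tool_rot: [-3.098, 0.705, -0.211]
contact_force: [0.7, 0.1, -1.9]
opening: 0.0257
grip_force: 44.9
```

Emit:
step_arm([
  {"x": 0.0009, "y": 0, "z": 0.001, "rx": 0, "ry": 0, "rz": 0, "claw": -1},
  {"x": 0.0013, "y": 0, "z": 0.0015, "rx": 0, "ry": 0, "rz": 0, "claw": -1},
  {"x": 0.0017, "y": 0, "z": 0.002, "rx": 0, "ry": 0, "rz": 0, "claw": -1},
  {"x": 0.0017, "y": 0, "z": 0.002, "rx": 0, "ry": 0, "rz": 0, "claw": -1},
])

```text
time: 26.38
tool_pos: [0.5626, 0.0771, 0.218]
tool_rot: [-3.098, 0.705, -0.21]
contact_force: [-0.1, 0.2, 0.8]
opening: 0.0253
grip_force: 44.9
```

Emit:
step_arm([
  {"x": 0.0009, "y": 0, "z": 0.001, "rx": 0, "ry": 0, "rz": 0, "claw": -1},
  {"x": 0.0013, "y": 0, "z": 0.0015, "rx": 0, "ry": 0, "rz": 0, "claw": -1},
  {"x": 0.0013, "y": 0, "z": 0.0015, "rx": 0, "ry": 0, "rz": 0, "claw": -1},
])

```text
time: 26.63
tool_pos: [0.5624, 0.0772, 0.2178]
tool_rot: [-3.098, 0.705, -0.21]
contact_force: [-0.3, -0.7, 9.4]
opening: 0.026
grip_force: 44.9
```

Emit:
step_arm([
  {"x": 0, "y": 0, "z": 0, "rx": 0, "ry": 0, "rz": 0, "claw": 0.1},
  {"x": 0, "y": 0, "z": 0, "rx": 0, "ry": 0, "rz": 0, "claw": 0.1},
  {"x": 0, "y": 0, "z": 0, "rx": 0, "ry": 0, "rz": 0, "claw": 0.1},
  {"x": 0, "y": 0, "z": 0, "rx": 0, "ry": 0, "rz": 0, "claw": 0.1},
  {"x": 0, "y": 0, "z": 0, "rx": 0, "ry": 0, "rz": 0, "claw": 0.1},
  {"x": 0, "y": 0, "z": -0.02, "rx": 0, "ry": 0, "rz": 0, "claw": 0.1},
  {"x": 0, "y": 0, "z": -0.05, "rx": 0, "ry": 0, "rz": 0, "claw": 0.1},
  {"x": 0, "y": 0, "z": -0.09, "rx": 0, "ry": 0, "rz": 0, "claw": 0.1},
  {"x": 0, "y": 0, "z": -0.12, "rx": 0, "ry": 0, "rz": 0, "claw": 0.1},
  {"x": 0, "y": 0, "z": -0.13, "rx": 0, "ry": 0, "rz": 0, "claw": 0.1},
  {"x": 0, "y": 0, "z": -0.13, "rx": 0, "ry": 0, "rz": 0, "claw": 0.1},
])

```text
time: 27.55
tool_pos: [0.6246, 0.0593, 0.2903]
tool_rot: [-3.098, 0.702, -0.211]
contact_force: [0.6, -0.1, -0.3]
opening: 0.0505
grip_force: 0.0
```

```bash
python3 -c "
from f import *
frac(np.array([.62,-.08,.33]),Rt(-Z,-u(RX),A))
a=read_camera('scene')[0]; cv2.imwrite('pics/fin.png',cv2.resize(a[90:250,190:320],None,fx=3.7,fy=3.7,interpolation=2))"
```

```text
t 27.55 q [-0.09   1.06   0.225  0.216  2.54   1.843] p [0.6246 0.0593 0.2903] r [-3.098  0.702 -0.211] F [ 0.6 -0.1 -0.3] op 0.0505 g 0.0
t 27.55 shift [-0.0091  0.1801 -0.0696] turn [-0.034  0.005  0.026] rows>= 3.5
```

View pics/fin.png

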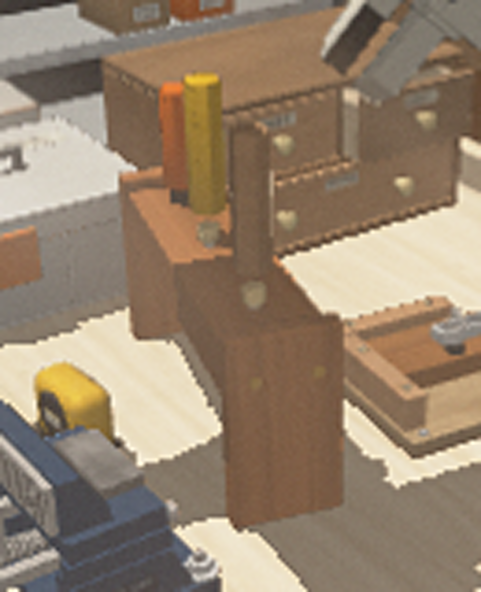

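Both chisels stand with their collars on the rack top, at about (208, 235) and (254, 293) in the crop. The gripper is clear and nothing else has moved.

```bash
python3 -c "
from cell import robot
print(robot.hand_in())"
```

```text
the job is handed in; nothing more can be done
None
```

I put both chisels upright in their slots (20 mm in the long one, 10 mm in the short one), lowered each until its collar met the rack, let go, and handed in at about 27.6 s; the screwdriver and the other visible things looked unmoved in the last picture, but the hand-in gave no verdict.

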